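# Pack a jar order and set the packing bench straight

## Robot

A 7-joint arm with a two-finger parallel gripper is mounted at the origin on the work surface. World frame = base frame: x ahead of the robot, y to its left, z up, the work surface at z = 0. Lengths are in m, angles in degrees, forces in N, time in s.
With the tool pointing down it reaches from about 0.35 to 0.9 m from the base axis. Payload 7.2 kg.
Tool frame: the origin (TCP) lies on the mounting face of the last link; the fingertips stand 182 mm ahead of it and the grasp point (between the pads) lies 163 mm ahead of it; z points along the fingers, x is the direction in which the jaws open and shut, and the axes are right-handed (so a half turn about z gives the same grasp; the last joint's range is limited). The gripper opens to 88 mm and grips with 3 to 60 N. Pads are 20 mm wide; open, the fingers measure 115 mm over their backs; the gripper's body (75 mm by 178 mm) begins 61 mm behind the grasp point.
Start: joints at [-70.084, 23.554, -0.728, 91.456, 0.321, 64.991, -4.71], TCP at [0.252, 0.572, 0.405] pointing down, gripper open.
Joint ranges: [-169.25, 169.25], [-16.82, 113.86], [-84.01, 82.57], [7.8, 145.47], [-59.2, 239.2], [7.22, 106.19], [-163.78, 163.78]. Speed limits (degrees/s): [136.94, 136.94, 172.46, 172.46, 180, 180, 180].

## Interface

Orientations are given as [roll, pitch, yaw] about the fixed x, y, z axes, in that order (R = Rz(yaw) Ry(pitch) Rx(roll)).
In Python, from cell import manip, eyes gives the robot as it stands.
- The arm moves only by the tool arm_command, never from a script. Its argument "deltas" is one flat list of numbers, 4 for each row, row after row: the shift along the tool's x, y, z as a fraction of full scale, then the turn about the tool's z as a fraction of full scale. A call has 1 to 20 rows; each row shifts and turns the commanded pose from where the row before left it, along the tool's axes as they then stand; what a row does not reach is not made up. Full scale, the value 1, is 30 mm for a shift and 90 degrees for a turn. A row lasts 1/8 s, in which the tool goes at most 62.5 mm and 10.7 degrees, less where a joint would pass 70% of its speed; a pose out of reach is approached as far as the arm can. A call with a number of a shift or a turn outside -1 to 1 is refused whole. A call with a gripper value outside its range is refused whole. "hand" is the opening, from -1 (shut) to 1 (fully open), set as the call begins (left out, the last holds). The fingers move at their own pace and stop on an object; the grip force is fixed at half the most. Time passes only in rows, so rows that do not move let the fingers close. It gives the time, the measured TCP pose, the force and the opening at its end, in the units of the state.
- manip.sense(): the state, without advancing time (a new reading comes with each control period).
- eyes.get_image(name): name is "scene" or "top"; returns a dict with "color" (384x512x3 uint8, blue, green, red), "intrinsics" (3x3 intrinsics, pixels), "D" ([k1, k2, p1, p2, k3] as OpenCV has them; the pictures are not rectified), "R" (3x3) and "t" (3): a world point X has camera coordinates R X + t. Camera axes: x right, y down, z forward; pixel columns grow to the right and rows downward; lengths in m; the calibration is good to about 2 mm. A picture is of the moment at which its call begins. There is no depth.
- manip.sign_off(): hands the job in, once; it reports no verdict.
The state is a dict: "t": time; "qpos": joint angles; "qd": joint speeds; "effort": joint torques, N m; "ee_pos": TCP position; "ee_rot": TCP orientation; "ft_force": force on the tool from outside, world axes, zero at the start; "wrist_torque": the same for the moment, N m; "opening": opening from 0.0 (shut) to 1.0 (fully open).
Only numpy, scipy, OpenCV 4.12 (cv2) and the standard library are available. Lean on these libraries where they do the work, as an engineer would, in place of code of your own. Each camera call takes 0.05 s, during which the arm holds its last target. There are 200 camera calls.

## Task

Get this bath-salts order ready, leaving the lidded tub, the roll of tape and the bowl where they are: first clear the tools, that is, lay the scoop, which was left across the carton tray, on its blue scoop-shaped mark at one side edge of the table, the same way round as the mark, and stand the red tape dispenser on its red-bordered mark at the other side edge with the cutter over the black stripe. Then stand every pink jar upright in the tray, one to a cell, and the turquoise jar on the round sample mark; when all that is done, stand the green status marker on the green square to show that the order is ready.

Things in the scene. Friction and masses are not known exactly. Their poses are not given: they have to be found in the camera images.
- tray: open cardboard tray 163 x 163 mm, 60 mm high, fixed to the table; walls and floor 5 mm, one divider each way making 2 x 2 cells 74 mm wide, dividers 8 mm lower than the walls; origin at the centre of its underside, x and y parallel to its walls; cell centres at x, y = +-39.5 mm. The scoop lies across it at the start, on two facing walls
- jar0: closed glass jar of pink bath salts (pink with darker rose bands, aluminium lid), an upright plain cylinder 60 mm in diameter and 95 mm tall, about 0.3 kg, bottom-heavy; origin at the centre of its underside, z up its axis. 2 to 4 of jar0..jar3 are present (None if absent)
- jar1: closed glass jar of pink bath salts (pink with darker rose bands, aluminium lid), an upright plain cylinder 60 mm in diameter and 95 mm tall, about 0.3 kg, bottom-heavy; origin at the centre of its underside, z up its axis. 2 to 4 of jar0..jar3 are present (None if absent)
- jar2: closed glass jar of pink bath salts (pink with darker rose bands, aluminium lid), an upright plain cylinder 60 mm in diameter and 95 mm tall, about 0.3 kg, bottom-heavy; origin at the centre of its underside, z up its axis. 2 to 4 of jar0..jar3 are present (None if absent)
- jar3: closed glass jar of pink bath salts (pink with darker rose bands, aluminium lid), an upright plain cylinder 60 mm in diameter and 95 mm tall, about 0.3 kg, bottom-heavy; origin at the centre of its underside, z up its axis. 2 to 4 of jar0..jar3 are present (None if absent)
- sample: turquoise jar (turquoise with pale bands, aluminium lid), same shape and size as the pink ones: 60 mm in diameter, 95 mm tall, about 0.3 kg, bottom-heavy; origin at the centre of its underside, z up
- marker: green status marker: a base disc 60 mm in diameter and 12 mm thick with an upright round post 24 mm in diameter on it, 90 mm tall in all, a white band round the post; 0.15 kg; origin at the centre of its underside, z up
- scoop: flat-bottomed scoop 200 mm long, 0.14 kg: aluminium bowl (64 mm wide, 32 mm high, x = +10 to +100 mm) and straight blue handle (22 mm wide, 26 mm high, x = -100 to +10 mm), undersides level; origin on the underside, midway along; x from handle to lip, z up; balances at about x = -5 mm; grip across the handle at x = -10 mm, about 22 mm above the underside
- scoop_lip (a point): middle of the scoop's lip, underside (x = +100 mm)
- scoop_end (a point): end of the scoop's handle, underside (x = -100 mm)
- scoop_mark: scoop-shaped blue silhouette painted flat on the table near its left or right edge (it and the dispenser's mark change sides), a dark border 12 mm wide round the scoop's own shape in pale blue; origin and axes as the scoop has when lying exactly on it
- scoop_mark_lip (a point): where the middle of the scoop's lip belongs (x = +100 mm of the mark)
- scoop_mark_end (a point): where the end of the scoop's handle belongs (x = -100 mm of the mark)
- dispenser: red tape dispenser 130 mm long, 0.45 kg: base 50 mm wide, 22 mm high; on it a body 36 mm wide, x = -27 to +57 mm, up to 49 mm high, with a tan tape roll (27 mm radius, no obstacle) rising to 75 mm; steel cutter 30 mm wide, up to 40 mm high at x = -56 mm. Origin at the centre of its underside, x from cutter to heel, z up; grip across the body (36 mm, along y) at x = +10 mm
- cutter (a point): underside of the dispenser below the cutter (x = -60 mm)
- heel (a point): underside of the dispenser at its heel (x = +60 mm)
- dispenser_mark: flat painted rectangle 162 x 82 mm, red border 10 mm wide, pale red inside, black stripe inside one end (-x), at the left or right edge of the table; origin and axes as the dispenser has when standing exactly on it
- dispenser_mark_cutter (a point): where the cutter end belongs (x = -60 mm of the mark, on the black stripe)
- dispenser_mark_heel (a point): where the heel belongs (x = +60 mm of the mark)
- sample_mark: round flat painted mark, 90 mm in diameter, dark turquoise rim, pale inside, towards one of the far corners; origin at its centre
- ready_mark: flat painted green square 100 x 100 mm, dark border, pale inside, towards the other far corner; origin at its centre, axes parallel to its sides
- tub: bystander: white lidded tub, 96 mm in diameter, 97 mm high, origin at the centre of its underside; leave it
- tape_roll: bystander: roll of brown tape lying flat, 90 mm in diameter, 48 mm high, origin at the centre of its underside; leave it
- bowl: bystander: white bowl 110 mm in diameter, 45 mm high, origin at the centre of its underside; leave it

How it is judged (in metres and radians):
On the way, in this order (a step that is already met when the one before it is completed fails the run):
1. the scoop and the tape dispenser lie on their marks, the right way round (horizontal distance between scoop_lip and scoop_mark_lip below 0.025 m and horizontal distance between scoop_end and scoop_mark_end below 0.025 m and height (world z) of each of scoop, dispenser below 0.006 m and angle between each of scoop, dispenser's own z axis and vertical below 0.1 rad and horizontal distance between cutter and dispenser_mark_cutter below 0.022 m and horizontal distance between heel and dispenser_mark_heel below 0.022 m), for 0.2 s.
2. every pink jar stands in a cell of the tray and the turquoise jar stands on the round mark (x of jar0 in the frame of tray between -0.07 and 0.07 m and y of jar0 in the frame of tray between -0.07 and 0.07 m and z of each of jar0, jar1, jar2, jar3 in the frame of tray below 0.012 m and angle between each of jar0, jar1, jar2, jar3, sample's own z axis and vertical below 0.1 rad and x of jar1 in the frame of tray between -0.07 and 0.07 m and y of jar1 in the frame of tray between -0.07 and 0.07 m and x of jar2 in the frame of tray between -0.07 and 0.07 m and y of jar2 in the frame of tray between -0.07 and 0.07 m and x of jar3 in the frame of tray between -0.07 and 0.07 m and y of jar3 in the frame of tray between -0.07 and 0.07 m and horizontal distance between sample and sample_mark below 0.02 m and height (world z) of sample below 0.006 m), for 0.2 s.
3. the status marker stands on the green square (x of marker in the frame of ready_mark between -0.022 and 0.022 m and y of marker in the frame of ready_mark between -0.022 and 0.022 m and height (world z) of marker below 0.006 m and angle between marker's own z axis and vertical below 0.1 rad), for 0.2 s.
At the end, for the whole second after the job is handed in: Scoop (lip and end within 25 mm) and dispenser (cutter and heel within 22 mm) on their marks; all pink jars upright on the floor of tray cells; turquoise jar upright within 18 mm of the round mark's centre; marker upright within 22 mm of the square's centre along each side; all at rest (all of step 1 and all of step 2 and all of step 3 and linear speed of each of jar0, jar1, jar2, jar3, sample, marker, scoop, dispenser below 0.02 m/s); the robot touches nothing.
It fails at once if the tub was moved by more than 30 mm (distance of tub from where it was at the start of the episode above 0.03 m).
It fails at once if the tape roll was moved by more than 30 mm (distance of tape_roll from where it was at the start of the episode above 0.03 m).
It fails at once if the bowl was moved by more than 30 mm (distance of bowl from where it was at the start of the episode above 0.03 m).
Of jar0, jar1, jar2, jar3 only 2 to 4 are there at a start; the rules pass over those that are not, and their reading is None.
At some moment in a run one of jar0, jar1, jar2, jar3, sample, dispenser, marker may be knocked a few centimetres aside while the robot is not near it.
It also fails if it takes over 210 s, if anything falls off the work surface, if the arm or the gripper's body presses on something with over 40 N, if the wrist force passes 120 N, or if a joint passes its speed limit or range.

## Working session

There is one attempt and no reset: what is moved stays moved. The work goes in short steps, Python scripts to look and compute and a tool call to move; the robot and the scene stay as the last step left them, time stands still between calls to the robot, and variables do not carry over. Pictures are saved under pics/ and viewed, about 12 in all and at most 16, crops included, and the job is handed in when it is done.

Besides the shell and the picture viewer there is one more tool, called after "Request:" in YAML: its name, and indented under it one key for each argument. arm_command: Moves the arm, as the interface text tells. Shift numbers are shares of 30 mm and turn numbers shares of 90 degrees, none past 1 either way. Its arguments: {"type":"object","properties":{"deltas":{"type":"array"},"hand":{"type":"number"}},"required":["deltas"]}

```bash
mkdir -p pics; ls
python3 - <<'E'
from cell import manip, eyes
import cv2
print(manip.sense())
for n in("top","scene"):
    i=eyes.get_image(n); cv2.imwrite(f"pics/{n}0.png",cv2.resize(i["color"],(800,600),interpolation=cv2.INTER_CUBIC))
    print(n,i["intrinsics"],i["D"],i["R"],i["t"])
E
```

```text
pics
{'t': 0.0, 'qpos': array([-70.0841043 ,  23.60045372,  -0.72852336,  91.5040069 ,
         0.32028287,  64.98950253,  -4.70996117]), 'qd': array([-0.08128583, -0.0232044 ,  0.01092362,  0.04420499, -0.00409338,
        0.16279829, -0.11433816]), 'effort': array([ 6.75043721e-04, -5.87955344e+01,  6.42496403e-01, -2.91063398e+01,
       -5.36976254e-02,  1.83483842e-02,  1.57948684e-04]), 'ee_pos': array([0.25238053, 0.57154365, 0.40380437]), 'ee_rot': array([1.79994077e+02, 9.17396314e-02, 6.61776120e+01]), 'ft_force': array([-0.07629721,  0.45549023,  0.81985458]), 'wrist_torque': array([ 0.06704249, -0.01009178,  0.00258461]), 'opening': 0.9966801694813907}
top [[428.5732207    0.         251.74955061]
 [  0.         428.5732207  185.59724369]
 [  0.           0.           1.        ]] [-0.0607673  0.         0.         0.         0.       ] [[-0.00569404 -0.9999631  -0.00643275]
 [-0.99342706  0.00639204 -0.11428827]
 [ 0.11432518  0.0057397  -0.9934268 ]] [0.00128435 0.50850617 1.14303865]
scene [[410.94113822   0.         257.52273057]
 [  0.         410.94113822 193.18707612]
 [  0.           0.           1.        ]] [-0.04181956  0.          0.          0.          0.        ] [[ 0.50201189  0.86473255 -0.01488915]
 [ 0.56793503 -0.34259487 -0.74838397]
 [-0.65225292  0.36724158 -0.6630986 ]] [-0.24720624 -0.2348932   1.4775953 ]
```

View pics/top0.png

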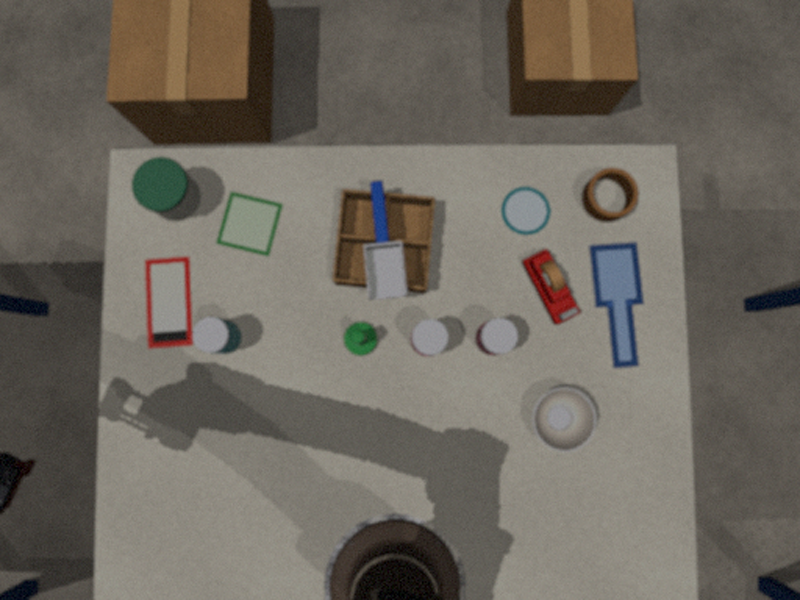

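View pics/scene0.png

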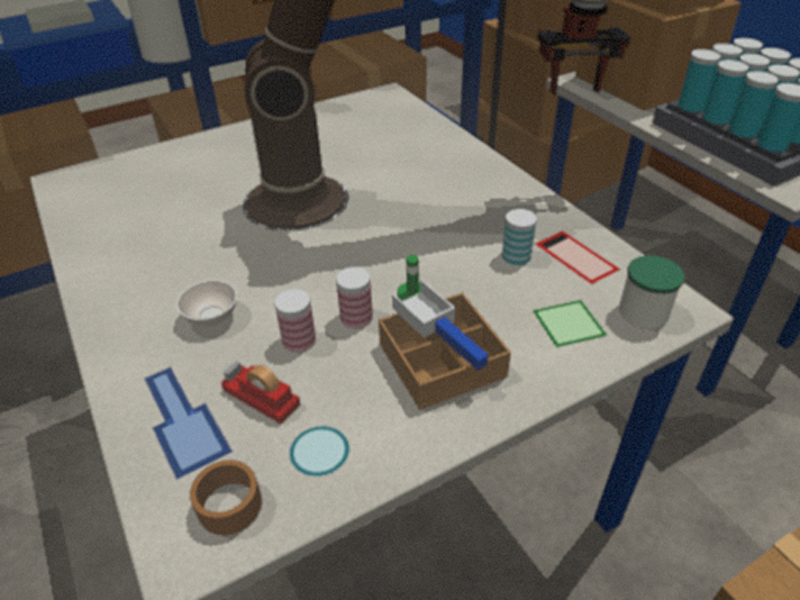

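The top view shows 2 pink jars (430,337), (497,335), the turquoise jar (212,335), the marker (361,338), the tray (385,240) with the scoop lying across it handle-up, and the dispenser (552,287). The dispenser mark is on the left with its stripe near (169,337), and the scoop mark is on the right with its lip at the far end. The scene view agrees.

```bash
cat > h.py <<'E'
import numpy as np, cv2
from cell import manip, eyes
def ray(i,px,z):
    p=cv2.undistortPoints(np.array(px,float).reshape(-1,1,2),i["intrinsics"],np.array(i["D"]))[:,0]
    R,t=np.array(i["R"]),np.array(i["t"]); c=-R.T@t
    d=np.c_[p,np.ones(len(p))]@R
    return (c+d*((z-c[2])/d[:,2])[:,None])[:,:2]
def proj(i,X):
    return cv2.projectPoints(np.array(X,float).reshape(-1,3),cv2.Rodrigues(np.array(i["R"]))[0],np.array(i["t"]),i["intrinsics"],np.array(i["D"]))[0][:,0]
def blob(i,box,f,z):
    """box in 800x600 px; f(h,s,v)->mask; largest blob filled -> world pts"""
    x0,y0,x1,y1=[int(b/1.5625) for b in box]
    hsv=cv2.cvtColor(cv2.GaussianBlur(i["color"],(3,3),0),cv2.COLOR_BGR2HSV)[y0:y1,x0:x1].astype(int)
    m=f(*np.moveaxis(hsv,2,0)).astype(np.uint8)
    c=max(cv2.findContours(m,cv2.RETR_EXTERNAL,cv2.CHAIN_APPROX_NONE)[0],key=cv2.contourArea)
    m2=cv2.drawContours(np.zeros_like(m),[c],-1,1,-1); ys,xs=np.nonzero(m2)
    return ray(i,np.c_[xs+x0,ys+y0],z)
def axis(P):
    r=cv2.minAreaRect((P*1000).astype(np.float32)); b=cv2.boxPoints(r)
    e=[b[1]-b[0],b[2]-b[1]]; L=[np.linalg.norm(v) for v in e]; k=int(np.argmax(L)); v=e[k]
    return np.round(r[0],1),np.round(sorted(L),1),round(float(np.degrees(np.arctan2(v[1],v[0])))%180,1)
red=lambda h,s,v:((h<8)|(h>170))&(s>110)
blue=lambda h,s,v:(h>100)&(h<130)&(s>70)
green=lambda h,s,v:(h>45)&(h<85)&(s>45)
teal=lambda h,s,v:(h>85)&(h<105)&(s>25)
E
python3 - <<'E'
from h import *
i=eyes.get_image("top")
B=lambda n,box,f,z:print(n,*axis(blob(i,box,f,z)))
B("scoopmark",(570,225,670,385),blue,0)
B("dispmark",(130,240,200,360),red,0)
B("ready",(205,180,295,265),green,0)
B("samplemark",(490,175,560,245),teal,0)
B("disp",(510,235,590,335),red,.03)
B("handle",(350,170,410,245),blue,.086)
B("marker z12",(335,310,385,365),green,.012)
w=lambda *p,z:np.round(ray(i,np.array(p)/1.5625,z)*1000,1).tolist()
print("scoop bowl corners z92",w((363,244),(403,240),(408,296),(370,300),z=.092))
print("scoop handle end, start z86",w((377,182),(383,241),z=.086))
print("jars",w((430,337),(497,335),(212,335),z=.095),"marker top",w((370,340),z=.09))
print("tray corners z60",w((343,190),(435,198),(429,292),(334,284),z=.06))
print("disp cutter/heel",w((569,312),z=.04),w((540,253),z=.022))
print("stripe",w((169,337),z=0),"tub",w((160,184),z=.097),"bowl",w((566,417),z=.045),"roll",w((611,194),z=.048))
E
```

```text
scoopmark [ 483.8 -407.5] [ 83.6 219.9] 3.9
dispmark [493.4 405.7] [ 80.8 159.9] 3.9
ready [636.7 261.5] [100.8 101.2] 75.8
samplemark [ 657.  -242.6] [84.5 86.2] 89.7
disp [ 514.1 -277.8] [ 51.4 125.7] 26.3
handle [635.8  22.2] [ 24. 106.] 4.6
marker z12 [425.2  57.4] [57.8 57.9] 89.8
scoop bowl corners z92 [[578.9, 48.1], [585.3, -18.7], [491.1, -26.3], [484.9, 36.6]]
scoop handle end, start z86 [[686.9, 24.6], [584.9, 14.8]]
jars [[423.0, -61.8], [425.5, -171.7], [428.1, 297.4]] marker top [[418.9, 36.8]]
tray corners z60 [[680.4, 84.5], [665.0, -75.1], [501.1, -62.7], [515.9, 99.3]]
disp cutter/heel [[466.9, -305.9]] [[573.8, -262.5]]
stripe [[429.4, 402.0]] tub [[684.5, 393.2]] bowl [[287.8, -293.7]] roll [[674.1, -386.2]]
```

```bash
cat >> h.py <<'E'
def to(x,y,z,yaw,frm=None):
    """totals in units: shift with present yaw, then turn; frm=(x,y,z,yaw) mm/deg"""
    s=manip.sense()
    p,a=(s["ee_pos"]*1000,s["ee_rot"][2]) if frm is None else (np.array(frm[:3]),frm[3])
    d=np.array([x,y,z])-p; dy=(yaw-a+180)%360-180
    def un(a):
        a=np.radians(a); return np.round([(d[0]*np.cos(a)+d[1]*np.sin(a))/30,(d[0]*np.sin(a)-d[1]*np.cos(a))/30,-d[2]/30],2)
    print("from",np.round(p,1),round(float(a),1),"turn tot",round(-dy/90,3),"| shift before turn",un(a),"| shift after turn",un(yaw))
    return x,y,z,yaw
E
python3 - <<'E'
from h import *
p=to(598,16,330,94.7)
to(598,16,245,94.7,p)
E
```

```text
from [252.4 571.6 404. ] 66.2 turn tot -0.317 | shift before turn [-12.29  18.02   2.47] | shift after turn [-19.4    9.96   2.47]
from [598  16 330] 94.7 turn tot -0.0 | shift before turn [0.   0.   2.83] | shift after turn [0.   0.   2.83]
```

Request:
arm_command:
  deltas: [-0.6,0.9,0,0,-0.65,0.95,0,0,-0.65,0.95,0,0,-0.65,0.95,0,0,-0.65,0.95,0,0,-0.65,0.95,0,0,-0.65,0.95,0,0,-0.65,0.95,0,0,-0.65,0.95,0,0,-0.65,0.95,0,0,-0.65,0.95,0,0,-0.65,0.95,0,0,-0.65,0.95,0,0,-0.65,0.95,0,0,-0.65,0.95,0,0,-0.65,0.95,0,0,-0.65,0.95,0,0,-0.65,0.95,0,0,-0.64,0.97,0,0,0,0,0,-0.1]
  hand: 1

```text
t: 2.65
ee_pos: [0.5989, 0.0131, 0.4042]
ee_rot: [180.0, 0.1, 75.1]
ft_force: [-0.8, 1.3, 0.1]
opening: 1.001
```

Request:
arm_command:
  deltas: [0,0,0.6,-0.109,0,0,0.6,-0.108,0,0,0.6,0,0,0,0.6,0,0,0,0,0,0,0,0,0]

```text
t: 3.4
ee_pos: [0.5983, 0.0162, 0.333]
ee_rot: [180.0, 0.0, 94.7]
ft_force: [0.6, -0.8, 0.5]
opening: 1.002
```

Run:
```python
from h import *
to(598,16,245,94.7)
for n in("top","scene"):
    i=eyes.get_image(n); cv2.imwrite(f"pics/{n}1.png",i["color"])
a=cv2.imread("pics/top1.png")[90:230,180:320]; b=cv2.imread("pics/scene1.png")[120:260,210:350]
cv2.imwrite("pics/c1.png",cv2.resize(np.hstack([a,b]),(800,400)))
```

```text
from [598.3  16.2 333. ] 94.7 turn tot -0.001 | shift before turn [-0.01 -0.01  2.93] | shift after turn [-0.01 -0.01  2.93]
```

View pics/c1.png

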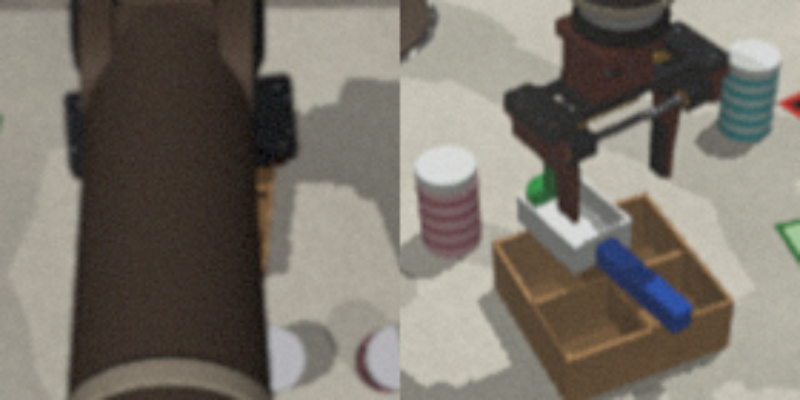

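The gripper stands above the scoop, with the handle start at (610,250) in the crop and the end at (690,310). I'll check the triangulation quickly.

Run:
```python
from h import *
i=eyes.get_image("scene")
P=proj(i,[[.687,.0246,.086],[.5786,.014,.086],[.598,.016,.086]]); print((P-[210,120])*2.857+[400,0])
```

```text
[[676.39845715 307.67924189]
 [596.33508566 236.5939278 ]
 [610.01569632 248.61064282]]
```

Request:
arm_command:
  deltas: [0,0,0.4,0,0,0,0.4,0,0,0,0.4,0,0,0,0.4,0,0,0,0.4,0,0,0,0.4,0,0,0,0.4,0,0,0,0,0,0,0,0,0]

```text
t: 4.68
ee_pos: [0.5982, 0.0161, 0.2489]
ee_rot: [180.0, -0.0, 94.7]
ft_force: [0.6, -0.4, 0.2]
opening: 1.002
```

Request:
arm_command:
  deltas: [0,0,0,0,0,0,0,0,0,0,0,0,0,0,0,0,0,0,0,0,0,0,0,0,0,0,0,0,0,0,0,0]
  hand: -1

```text
t: 5.68
ee_pos: [0.5981, 0.0162, 0.2486]
ee_rot: [-180.0, -0.0, 94.7]
ft_force: [-0.3, 0.4, -0.3]
opening: 0.248
```

Request:
arm_command:
  deltas: [0,0,-0.4,0,0,0,-0.6,0,0,0,-0.9,0,0,0,-0.9,0,0,0,-0.9,0,0,0,0,0.1,0,0,0,0.1,0,0,0,0.1,0,0,0,0.1,0,0,0,0.1,0,0,0,0.1,0,0,0,0.1,0,0,0,0.1,0,0,0,0.1,0,0,0,0.1,0,0,0,0.1,0,0,0,0.1,0,0,0,0.1,0,0,0,0.1,0,0,0,0.1]

```text
t: 8.18
ee_pos: [0.598, 0.0161, 0.361]
ee_rot: [-179.9, -0.0, -40.6]
ft_force: [-0.7, 0.6, -1.7]
opening: 0.248
```

Request:
arm_command:
  deltas: [0,0,0,0.1,0,0,0,0.1,0,0,0,0.1,0,0,0,0.1,0,0,0,0.1,0,0,0,0,0,0,0,0]

```text
t: 9.05
ee_pos: [0.5981, 0.0162, 0.3602]
ee_rot: [-180.0, 0.0, -85.1]
ft_force: [-0.2, 0.3, -2.0]
opening: 0.252
```

Run:
```python
from h import *
print(manip.sense()["opening"])
p=to(474,-408,300,-86.1)
```

```text
0.2516825527963251
from [598.1  16.2 360.2] -85.1 turn tot 0.011 | shift before turn [13.73  5.33  2.01] | shift after turn [13.83  5.09  2.01]
```

Request:
arm_command:
  deltas: [0.86,0.33,0,0,0.86,0.33,0,0,0.86,0.33,0,0,0.86,0.33,0,0,0.86,0.33,0,0,0.86,0.33,0,0,0.86,0.33,0,0,0.86,0.33,0,0,0.86,0.33,0,0,0.86,0.33,0,0,0.86,0.33,0,0,0.86,0.33,0,0,0.86,0.34,0,0,0.85,0.34,0,0,0.85,0.34,0,0,0.85,0.34,0,0.011,0,0,0.7,0,0,0,0.7,0,0,0,0.6,0,0,0,0,0]

```text
t: 11.55
ee_pos: [0.473, -0.4062, 0.2975]
ee_rot: [179.9, 0.1, -86.2]
ft_force: [0.3, 0.7, -1.5]
opening: 0.255
```

Request:
arm_command:
  deltas: [0,0,0.5,0,0,0,0.7,0,0,0,0.7,0,0,0,0.4,0,0,0,0,0,0,0,0,0]

```text
t: 12.3
ee_pos: [0.4729, -0.4079, 0.231]
ee_rot: [-180.0, -0.0, -86.3]
ft_force: [0.3, 1.0, -2.2]
opening: 0.249
```

Run:
```python
from h import *
p=to(474,-408,190,-86.1)
a=eyes.get_image("top")["color"]; b=eyes.get_image("scene")["color"]
cv2.imwrite("pics/c2.png",cv2.resize(np.hstack([a[130:270,340:480],b[200:340,70:210]]),(800,400)))
```

```text
from [ 472.9 -407.9  231. ] -86.3 turn tot -0.002 | shift before turn [ 0.01 -0.04  1.37] | shift after turn [ 0.01 -0.04  1.37]
```

View pics/c2.png

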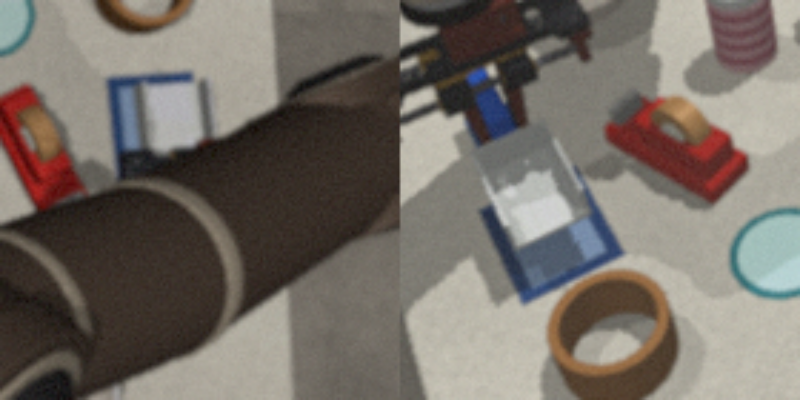

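The lip shows at crop (140..203,80), next to the mark's left and top border, at about 70 mm of height. I'll compute the offset.

Run:
```python
from h import *
i=eyes.get_image("top")
px=np.array([[140,80],[203,80]])/2.857+[340,130]
print(ray(i,px,.06),ray(i,px,.074)); print("target lip",483.8+99.8,-407.5+6.8)
```

```text
[[ 0.57742874 -0.37226601]
 [ 0.57718518 -0.43251556]] [[ 0.57492259 -0.36777401]
 [ 0.57468204 -0.42727952]]
target lip 583.6 -400.7
```

Request:
arm_command:
  deltas: [0,-0.2,0.3,0,0,0,0.3,0,0,0,0.3,0,0,0,0.2,0,0,0,0.15,0,0,0,0.13,0,0,0,0.05,0,0,0,0,0,0,0,0,0]

```text
t: 13.58
ee_pos: [0.4787, -0.4073, 0.1887]
ee_rot: [-180.0, 0.0, -86.3]
ft_force: [-2.1, 2.4, 5.9]
opening: 0.249
```

Request:
arm_command:
  deltas: [0,0,0,0,0,0,0,0,0,0,0,0,0,0,-0.3,0,0,0,-0.7,0,0,0,-1,0,0,0,-1,0,0,0,-1,0,0,0,-1,0,0,0,-0.8,0,0,0,0,0]
  hand: 0.5

```text
t: 14.95
ee_pos: [0.4787, -0.4078, 0.3649]
ee_rot: [-179.8, -0.2, -86.3]
ft_force: [-1.3, 0.5, -0.5]
opening: 0.751
```

Run:
```python
from h import *
i=eyes.get_image("top")
print("disp",*axis(blob(i,(510,235,590,335),red,.03)))
to(523,-273,340,-64)
```

```text
disp [ 513.9 -277.2] [ 50.6 125.9] 25.8
from [ 478.7 -407.3  363.3] -86.3 turn tot -0.248 | shift before turn [-4.37 -1.76  0.78] | shift after turn [-3.38 -3.29  0.78]
```

Request:
arm_command:
  deltas: [-0.73,-0.29,0,0,-0.73,-0.29,0,0,-0.73,-0.29,0,0,-0.73,-0.29,0,0,-0.73,-0.3,0,0,-0.72,-0.3,0,0,0,0,0,-0.08,0,0,0,-0.08,0,0,0,-0.088,0,0,0.6,0,0,0,0.8,0,0,0,0.8,0,0,0,0.6,0,0,0,0,0]
  hand: 1

```text
t: 16.75
ee_pos: [0.5224, -0.2725, 0.2758]
ee_rot: [179.8, 0.1, -64.1]
ft_force: [-0.8, -0.2, 0.4]
opening: 1.001
```

Run:
```python
from h import *
to(523,-273,209,-64)
i=eyes.get_image("scene")
a=eyes.get_image("top")["color"]; b=i["color"]
cv2.imwrite("pics/c3.png",cv2.resize(np.hstack([a[130:270,340:480],b[200:340,70:210]]),(800,400)))
```

```text
from [ 522.4 -272.5  275.8] -64.1 turn tot -0.001 | shift before turn [ 0.02 -0.01  2.23] | shift after turn [ 0.02 -0.01  2.23]
```

View pics/c3.png

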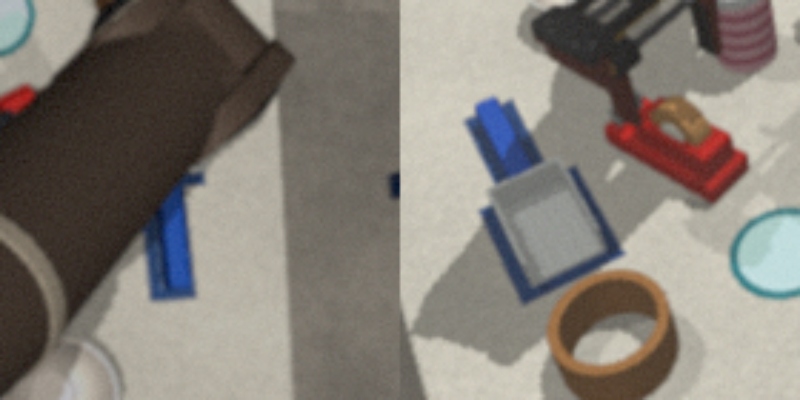

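The scoop sits squarely on its mark (crop right, about (540,210)), and the fingers stand to either side of the dispenser.

Request:
arm_command:
  deltas: [0,0,0.5,0,0,0,0.5,0,0,0,0.5,0,0,0,0.4,0,0,0,0.3,0,0,0,0.03,0,0,0,0,0,0,0,0,0]

```text
t: 17.85
ee_pos: [0.5232, -0.273, 0.2113]
ee_rot: [-180.0, -0.0, -64.0]
ft_force: [-0.8, 0.2, -0.0]
opening: 0.999
```

Request:
arm_command:
  deltas: [0,0,0,0,0,0,0,0,0,0,0,0,0,0,0,0,0,0,0,0,0,0,0,0,0,0,0,0]
  hand: -1

```text
t: 18.73
ee_pos: [0.5231, -0.2732, 0.211]
ee_rot: [-180.0, -0.1, -64.0]
ft_force: [1.5, -2.1, 0.1]
opening: 0.407
```

Request:
arm_command:
  deltas: [0,0,-0.4,0,0,0,-0.7,0,0,0,-0.9,0,0,0,-0.9,0,0,0,-0.9,0,0,0,-0.9,0,0,0,-0.5,0,0,0,0,0,0,0,0,0]

```text
t: 19.85
ee_pos: [0.5227, -0.2724, 0.366]
ee_rot: [180.0, 0.1, -63.9]
ft_force: [-0.5, -1.3, -4.7]
opening: 0.41
```

Run:
```python
from h import *
p=to(503,406,360,-86.1)
```

```text
from [ 522.7 -272.4  366. ] -63.9 turn tot 0.246 | shift before turn [-20.61  -9.34   0.2 ] | shift after turn [-22.61  -0.88   0.2 ]
```

Request:
arm_command:
  deltas: [0,0,0,0.082,0,0,0,0.082,0,0,0,0.082,-0.9,-0.03,0,0,-0.95,-0.04,0,0,-0.95,-0.04,0,0,-0.95,-0.04,0,0,-0.95,-0.04,0,0,-0.95,-0.04,0,0,-0.95,-0.04,0,0,-0.95,-0.04,0,0,-0.95,-0.04,0,0,-0.95,-0.04,0,0,-0.95,-0.04,0,0,-0.95,-0.04,0,0,-0.95,-0.04,0,0,-0.95,-0.04,0,0,-0.95,-0.04,0,0,-0.95,-0.04,0,0,-0.95,-0.04,0,0]

```text
t: 22.35
ee_pos: [0.5098, 0.2113, 0.3658]
ee_rot: [179.9, -0.1, -86.1]
ft_force: [0.2, 0.1, -5.3]
opening: 0.408
```

Request:
arm_command:
  deltas: [-0.95,-0.04,0,0,-0.95,-0.04,0,0,-0.95,-0.04,0,0,-0.95,-0.04,0,0,-0.95,-0.04,0,0,-0.95,-0.04,0,0,-0.85,-0.04,0,0,0,0,0,0,0,0,0,0]

```text
t: 23.48
ee_pos: [0.5053, 0.4065, 0.3662]
ee_rot: [180.0, -0.1, -86.1]
ft_force: [0.4, -0.2, -5.1]
opening: 0.408
```

Run:
```python
from h import *
p=to(503,406,260,-86.1)
```

```text
from [505.3 406.5 366.2] -86.1 turn tot -0.0 | shift before turn [0.01 0.08 3.54] | shift after turn [0.01 0.08 3.54]
```

Request:
arm_command:
  deltas: [0,0.08,0.6,0,0,0,0.9,0,0,0,0.9,0,0,0,0.8,0,0,0,0.6,0,0,0,0,0,0,0,0,0]

```text
t: 24.35
ee_pos: [0.5033, 0.4067, 0.2535]
ee_rot: [-179.9, 0.0, -86.1]
ft_force: [0.6, -0.3, -4.4]
opening: 0.405
```

Run:
```python
from h import *
p=to(503,406,211,-86.1)
i=eyes.get_image("scene")
a=eyes.get_image("top")["color"]; b=i["color"]
cv2.imwrite("pics/c4.png",cv2.resize(np.hstack([a[130:270,50:190],b[100:240,290:430]]),(800,400)))
```

```text
from [503.3 406.7 253.5] -86.1 turn tot -0.0 | shift before turn [0.02 0.01 1.42] | shift after turn [0.02 0.01 1.42]
```

View pics/c4.png

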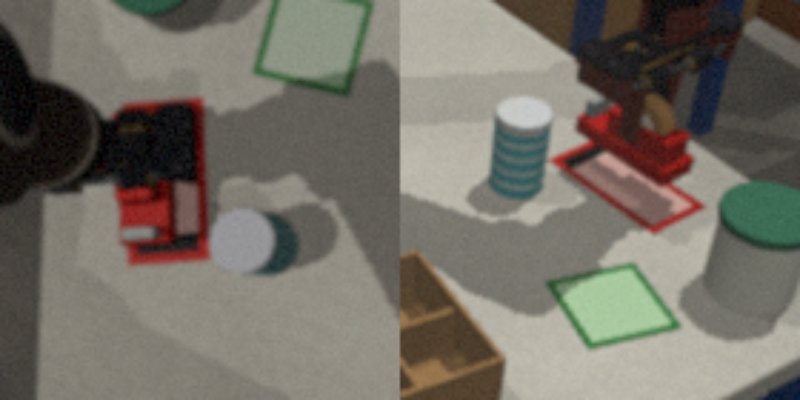

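The dispenser hovers over the mark with the cutter (crop (140,232)) over the stripe end, so I'll lower it.

Request:
arm_command:
  deltas: [0,0,0.4,0,0,0,0.4,0,0,0,0.3,0,0,0,0.2,0,0,0,0.1,0,0,0,0.03,0,0,0,0,0,0,0,0,0]

```text
t: 25.45
ee_pos: [0.5028, 0.4065, 0.211]
ee_rot: [180.0, 0.0, -86.1]
ft_force: [-3.9, -2.4, 4.3]
opening: 0.406
```

Run:
```python
from h import *
i=eyes.get_image("top")
print(ray(i,np.array([[140,232]])/2.857+[50,130],.082),"want .4375 .402")
```

```text
[[0.43746296 0.39850416]] want .4375 .402
```

Request:
arm_command:
  deltas: [0,0,0,0,0,0,0,0,0,0,0,0,0,0,-0.3,0,0,0,-0.7,0,0,0,-1,0,0,0,-1,0,0,0,-1,0,0,0,-1,0,0,0,0,-0.1,0,0,0,-0.1,0,0,0,-0.1,0,0,0,-0.1,0,0,0,-0.1,0,0,0,-0.1,0,0,0,-0.1,0,0,0,-0.1,0,0,0,-0.1,0,0,0,-0.06,0,0,0,0]
  hand: 0.4

```text
t: 28.0
ee_pos: [0.5032, 0.4063, 0.3615]
ee_rot: [-179.9, -0.1, 0.2]
ft_force: [0.3, -0.2, -0.2]
opening: 0.699
```

Run:
```python
from h import *
i=eyes.get_image("top")
cv2.imwrite("pics/top5.png",cv2.resize(i["color"],(800,600),interpolation=cv2.INTER_CUBIC))
p=to(423,-62,350,0)
```

```text
from [503.1 406.5 361.2] 0.1 turn tot 0.002 | shift before turn [-2.71 15.61  0.37] | shift after turn [-2.67 15.62  0.37]
```

View pics/top5.png

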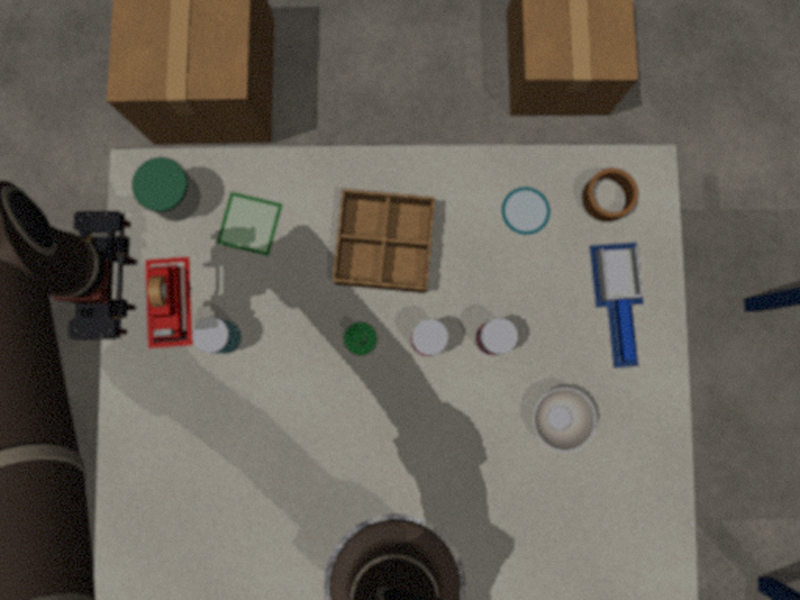

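Both tools lie on their marks; the jars are unmoved at (430,337), (497,335) and (212,335). Next is jar A.

Request:
arm_command:
  deltas: [-0.15,0.9,0,0,-0.16,0.92,0,0,-0.16,0.92,0,0,-0.16,0.92,0,0,-0.16,0.92,0,0,-0.16,0.92,0,0,-0.16,0.92,0,0,-0.16,0.92,0,0,-0.16,0.92,0,0,-0.16,0.92,0,0,-0.16,0.92,0,0,-0.16,0.92,0,0,-0.16,0.92,0,0,-0.16,0.92,0,0,-0.16,0.92,0,0,-0.16,0.92,0,0,-0.16,0.92,0,0,0,0,0,0,0,0,0,0]
  hand: 1

```text
t: 30.42
ee_pos: [0.4239, -0.0619, 0.36]
ee_rot: [-180.0, -0.0, 0.3]
ft_force: [-0.5, 0.9, -0.1]
opening: 0.998
```

Run:
```python
from h import *
p=to(423,-62,241,0)
i=eyes.get_image("scene")
print(proj(i,[[.423,-.062,.095],[.4255,-.1717,.095],[.428,.297,.095]])*1.5625)
cv2.imwrite("pics/c6.png",cv2.resize(i["color"][130:270,170:310],(560,560)))
print((proj(i,[[.423,-.062,.095],[.4255,-.1717,.095]])-[170,130])*4)
```

```text
from [423.9 -61.9 360. ] 0.3 turn tot 0.003 | shift before turn [-0.03  0.    3.97] | shift after turn [-0.03  0.    3.97]
[[350.67880701 276.25149071]
 [292.81467796 298.56481686]
 [517.22980347 217.07374226]]
[[217.73774594 187.20381622]
 [ 69.60557557 244.32593116]]
```

View pics/c6.png

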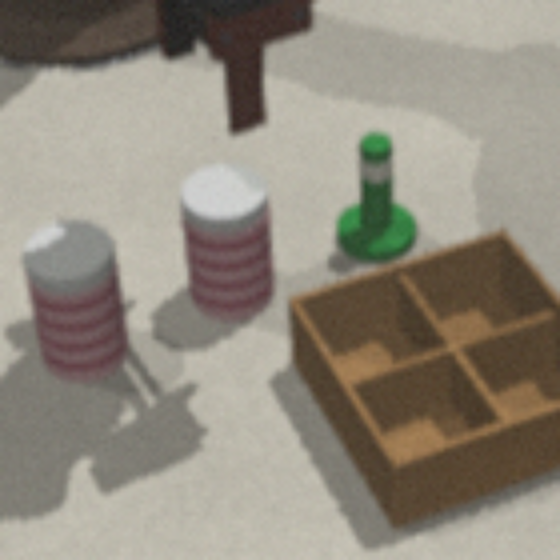

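The lid seen at (223,193) matches the prediction to about 3 mm. Now the grasp.

Request:
arm_command:
  deltas: [0.05,0,0.6,0,0,0,0.8,0,0,0,0.8,0,0,0,0.8,0,0,0,0.6,0,0,0,0.37,0,0,0,0,0,0,0,0,0]

```text
t: 31.48
ee_pos: [0.4258, -0.0621, 0.2413]
ee_rot: [-180.0, -0.0, 0.3]
ft_force: [0.7, 0.5, -0.1]
opening: 1.005
```

Request:
arm_command:
  deltas: [0,0,0,0,0,0,0,0,0,0,0,0,0,0,0,0,0,0,0,0,0,0,0,0]
  hand: -1

```text
t: 32.22
ee_pos: [0.4256, -0.0622, 0.241]
ee_rot: [-180.0, -0.0, 0.3]
ft_force: [-1.3, 0.8, 5.8]
opening: 0.677
```

Request:
arm_command:
  deltas: [0,0,-0.4,0,0,0,-0.7,0,0,0,-0.9,0,0,0,-0.9,0,0,0,-0.9,0,0,0,-0.2,0,0,0,0,0,0,0,0,0]

```text
t: 33.22
ee_pos: [0.4251, -0.0621, 0.36]
ee_rot: [180.0, 0.1, 0.3]
ft_force: [-0.6, 1.1, -2.1]
opening: 0.681
```

Run:
```python
from h import *
p=to(626.5,-31.3,360,-5)
```

```text
from [425.1 -62.1 360. ] 0.3 turn tot 0.059 | shift before turn [ 6.72 -0.99 -0.  ] | shift after turn [ 6.6  -1.61 -0.  ]
```

Request:
arm_command:
  deltas: [0,0,0,0.059,0.82,-0.2,0,0,0.83,-0.2,0,0,0.82,-0.2,0,0,0.83,-0.2,0,0,0.82,-0.2,0,0,0.83,-0.2,0,0,0.82,-0.2,0,0,0.83,-0.21,0,0,0,0,0,0,0,0,0,0]

```text
t: 34.6
ee_pos: [0.6263, -0.0318, 0.3595]
ee_rot: [179.9, 0.1, -5.1]
ft_force: [1.1, -0.0, -2.3]
opening: 0.677
```

Request:
arm_command:
  deltas: [0,0,0.5,0,0,0,0.6,0,0,0,0.4,0,0,0,0,0,0,0,0,0]

```text
t: 35.22
ee_pos: [0.6271, -0.0315, 0.3161]
ee_rot: [180.0, -0.0, -5.0]
ft_force: [-0.1, 0.6, -3.0]
opening: 0.677
```

Run:
```python
from h import *
p=to(626.5,-31.3,248,-5)
i=eyes.get_image("scene")
cv2.imwrite("pics/c7.png",cv2.resize(i["color"][130:270,200:340],(560,560)))
```

```text
from [627.1 -31.5 316.1] -5.0 turn tot -0.0 | shift before turn [-0.02 -0.    2.27] | shift after turn [-0.02 -0.    2.27]
```

View pics/c7.png

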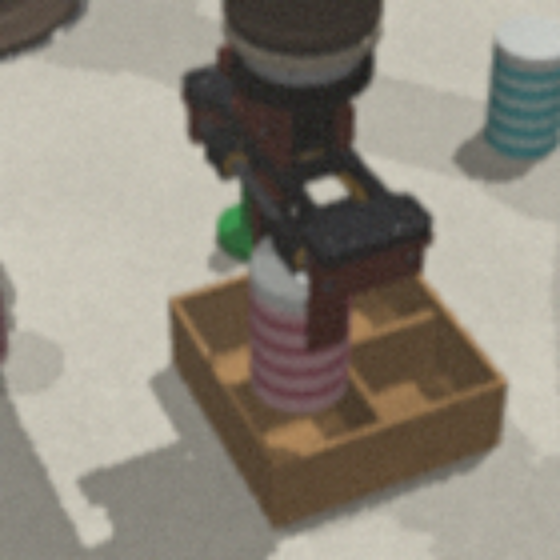

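The jar hangs over the far-right cell, so it goes down there.

Request:
arm_command:
  deltas: [0,0,0.4,0,0,0,0.4,0,0,0,0.4,0,0,0,0.4,0,0,0,0.3,0,0,0,0.2,0,0,0,0.15,0,0,0,0.06,0,0,0,0,0,0,0,0,0]

```text
t: 36.52
ee_pos: [0.627, -0.0314, 0.2468]
ee_rot: [-180.0, -0.0, -5.0]
ft_force: [0.6, 0.5, -2.4]
opening: 0.678
```

Request:
arm_command:
  deltas: [0,0,0.04,0,0,0,0,0]

```text
t: 36.78
ee_pos: [0.6271, -0.0314, 0.2461]
ee_rot: [-180.0, -0.0, -5.0]
ft_force: [-2.5, -0.0, 5.2]
opening: 0.681
```

Request:
arm_command:
  deltas: [0,0,0,0,0,0,0,0,0,0,0,0,0,0,-0.3,0,0,0,-0.7,0,0,0,-1,0,0,0,-1,0,0,0,-0.8,0,0,0,0,0]
  hand: 0.65

```text
t: 37.9
ee_pos: [0.6275, -0.0318, 0.3626]
ee_rot: [-179.9, -0.3, -5.0]
ft_force: [0.1, 0.3, 0.4]
opening: 0.826
```

Run:
```python
from h import *
p=to(428,-171,360,-5)
```

```text
from [627.5 -31.8 362.6] -5.0 turn tot -0.0 | shift before turn [-6.22  5.2   0.09] | shift after turn [-6.22  5.2   0.09]
```

Request:
arm_command:
  deltas: [-0.77,0.65,0,0,-0.78,0.65,0,0,-0.78,0.65,0,0,-0.78,0.65,0,0,-0.78,0.65,0,0,-0.78,0.65,0,0,-0.78,0.65,0,0,-0.77,0.65,0,0,0,0,0,0,0,0,0,0]
  hand: 1

```text
t: 39.15
ee_pos: [0.4278, -0.17, 0.3594]
ee_rot: [-180.0, -0.0, -5.0]
ft_force: [0.8, -1.0, -0.8]
opening: 0.999
```

Run:
```python
from h import *
p=to(428,-171,241,-5)
i=eyes.get_image("scene")
pink=lambda h,s,v:((h<10)|(h>155))&(s>45)&(v>60)
x=cv2.cvtColor(i["color"],cv2.COLOR_BGR2HSV).astype(int)
m=pink(*np.moveaxis(x,2,0)).astype(np.uint8)
n,l,st,c=cv2.connectedComponentsWithStats(cv2.morphologyEx(m,cv2.MORPH_CLOSE,np.ones((5,5))))
for k in range(1,n):
    if st[k,4]>150: print(st[k],c[k])
def ex(x,y,z0): # expected bbox of pink part
    a=np.linspace(0,6.28,40); P=[[x+.03*np.cos(t),y+.03*np.sin(t),z] for t in a for z in (0,.075)]
    q=proj(i,P); return q.min(0),q.max(0),
print(ex(.428,-.171,0),ex(.6265,-.0313,0))
cv2.imwrite("pics/c8.png",cv2.resize(i["color"][130:270,150:340],(760,560)))
```

```text
from [ 427.8 -170.   359.4] -5.0 turn tot 0.0 | shift before turn [0.01 0.03 3.95] | shift after turn [0.01 0.03 3.95]
[130   0  49  14 467] [153.56745182   5.80513919]
[270  20  25  17 166] [282.28313253  27.19277108]
[ 53  64  41  18 315] [75.04444444 72.47619048]
[175 145  29  33 372] [189.00268817 158.79032258]
[342 146  55  36 944] [369.97563559 163.4565678 ]
[178 199  24  26 431] [190.14385151 212.3062645 ]
[262 225  26  19 299] [274.51170569 234.04682274]
(array([177.57991025, 189.75931405]), array([203.24930731, 225.12562121])) (array([261.24171634, 215.37020405]), array([285.71566344, 253.28343528]))
```

View pics/c8.png

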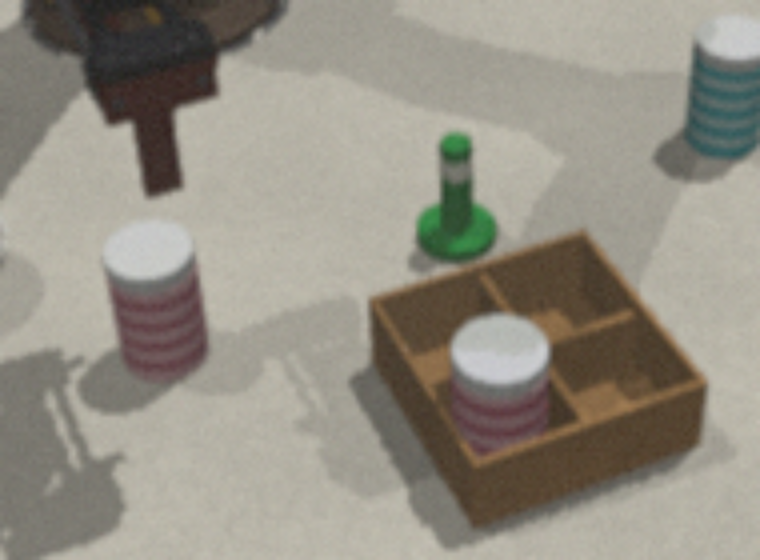

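Jar A stands upright in its cell (lid at (500,350)). Jar B's outline matches the expected one, and the marker and turquoise jar are standing. I'll grasp jar B.

Request:
arm_command:
  deltas: [0,0.03,0.6,0,0,0,0.8,0,0,0,0.8,0,0,0,0.8,0,0,0,0.6,0,0,0,0.35,0,0,0,0,0,0,0,0,0]

```text
t: 40.2
ee_pos: [0.4277, -0.1714, 0.2413]
ee_rot: [180.0, -0.0, -5.0]
ft_force: [-0.3, 0.3, 0.2]
opening: 0.997
```

Request:
arm_command:
  deltas: [0,0,0,0,0,0,0,0,0,0,0,0,0,0,0,0,0,0,0,0,0,0,0,0]
  hand: -1

```text
t: 40.95
ee_pos: [0.4273, -0.1714, 0.241]
ee_rot: [-180.0, -0.0, -5.0]
ft_force: [-1.5, 1.0, 5.0]
opening: 0.677
```

Request:
arm_command:
  deltas: [0,0,-0.4,0,0,0,-0.7,0,0,0,-0.9,0,0,0,-0.9,0,0,0,-0.9,0,0,0,-0.9,0,0,0,-0.6,0,0,0,0,0,0,0,0,0]

```text
t: 42.08
ee_pos: [0.427, -0.1712, 0.3993]
ee_rot: [-180.0, 0.0, -5.0]
ft_force: [0.2, 0.7, -2.3]
opening: 0.683
```

Run:
```python
from h import *
p=to(554.7,54.3,360,-5)
```

```text
from [ 427.  -171.2  399.3] -5.0 turn tot -0.0 | shift before turn [ 3.58 -7.86  1.31] | shift after turn [ 3.59 -7.86  1.31]
```

Request:
arm_command:
  deltas: [0.4,-0.87,0,0,0.4,-0.87,0,0,0.4,-0.87,0,0,0.4,-0.87,0,0,0.4,-0.87,0,0,0.4,-0.87,0,0,0.4,-0.88,0,0,0.4,-0.88,0,0,0.38,-0.88,0,0,0,0,0,0,0,0,0,0]

```text
t: 43.45
ee_pos: [0.555, 0.0541, 0.3997]
ee_rot: [180.0, 0.0, -5.0]
ft_force: [-1.4, -0.6, -2.4]
opening: 0.681
```

Request:
arm_command:
  deltas: [0,0,0.6,0,0,0,0.8,0,0,0,0.8,0,0,0,0.6,0,0,0,0,0,0,0,0,0]

```text
t: 44.2
ee_pos: [0.5552, 0.0539, 0.3163]
ee_rot: [-180.0, -0.0, -5.0]
ft_force: [0.2, -0.3, -2.3]
opening: 0.68
```

Run:
```python
from h import *
p=to(554.7,54.3,246,-5)
```

```text
from [555.2  53.9 316.3] -5.0 turn tot -0.0 | shift before turn [-0.02 -0.01  2.34] | shift after turn [-0.02 -0.01  2.34]
```

Request:
arm_command:
  deltas: [0,0,0.4,0,0,0,0.4,0,0,0,0.4,0,0,0,0.4,0,0,0,0.3,0,0,0,0.2,0,0,0,0.15,0,0,0,0.08,0,0,0,0.02,0,0,0,0,0,0,0,0,0]

```text
t: 45.58
ee_pos: [0.5557, 0.0503, 0.2499]
ee_rot: [-180.0, -0.2, -5.2]
ft_force: [-15.2, -11.1, 53.3]
opening: 0.637
```

Request:
arm_command:
  deltas: [0,0,0,0,0,0,0,0,0,0,0,0,0,0,-0.3,0,0,0,-0.7,0,0,0,-1,0,0,0,-1,0,0,0,-0.8,0,0,0,0,0]
  hand: 0.65

```text
t: 46.7
ee_pos: [0.5555, 0.0541, 0.3612]
ee_rot: [-179.9, -0.2, -5.0]
ft_force: [0.5, -0.5, -0.4]
opening: 0.824
```

Run:
```python
from h import *
p=to(430,298,360,-5)
```

```text
from [555.5  54.1 361.2] -5.0 turn tot -0.0 | shift before turn [-4.88 -7.73  0.04] | shift after turn [-4.88 -7.73  0.04]
```

Jar B met something on the way down (53 N, jar squeezed to 0.637), so I'll look.

Request:
arm_command:
  deltas: [-0.62,-0.8,0,0,-0.62,-0.86,0,0,-0.62,-0.86,0,0,-0.6,-0.86,0,0,-0.6,-0.86,0,0,0,0,0,0]

```text
t: 47.45
ee_pos: [0.4732, 0.1911, 0.3583]
ee_rot: [180.0, 0.1, -4.8]
ft_force: [0.6, -1.0, 0.1]
opening: 0.824
```

Run:
```python
from h import *
to(430,298,360,-5)
a=eyes.get_image("top")["color"]; b=eyes.get_image("scene")["color"]
cv2.imwrite("pics/c9.png",cv2.resize(np.hstack([a[100:240,200:340],b[150:290,220:360]]),(800,400)))
```

```text
from [473.2 191.1 358.3] -4.8 turn tot 0.003 | shift before turn [-1.73 -3.43 -0.06] | shift after turn [-1.75 -3.42 -0.06]
```

View pics/c9.png

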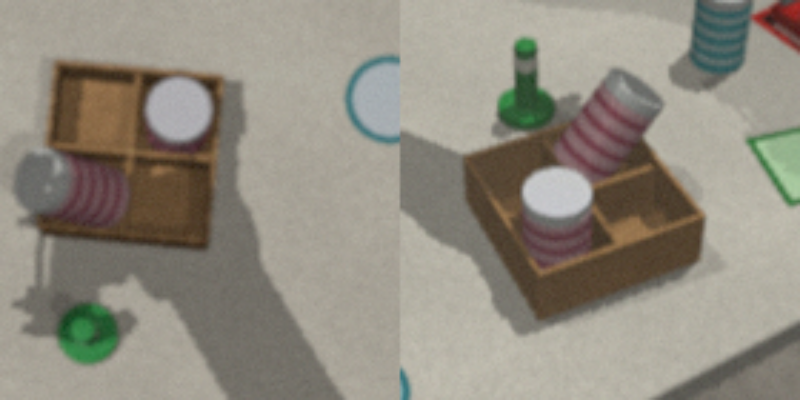

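The picture shows jar A fine and jar B hanging at about 40° over the +y wall of its cell, with the lid at crop (42,182) leaning to +y. A gentle push on the lid toward -y with closed fingers should drop it into the cell.

Run:
```python
from h import *
i=eyes.get_image("top")
c=lambda *p:np.array(p)/2.857+[200,100]
print("lid",ray(i,c((42,182)),.112),"lid low edge",ray(i,c((14,182)),.097))
print("tray",(T:=ray(i,c((52,65),(222,78),(208,245),(42,232)),.06)),T.mean(0))
br=lambda h,s,v:(h<22)&(s>70)&(v<200)
P=blob(i,(320,180,450,300),br,.06); print("brown",axis(P))
lx=ray(i,c((42,182)),.112)[0]*1000
to(lx[0],155,340,-5)
```

```text
lid [[0.55596717 0.09219385]] lid low edge [[0.55867195 0.11906507]]
tray [[ 0.67725408  0.08811028]
 [ 0.66338596 -0.07315668]
 [ 0.50417382 -0.05802275]
 [ 0.51739196  0.09682234]] [0.59055145 0.0134383 ]
brown (array([592.3,  14.5]), array([161.9, 166.4], dtype=float32), 174.4)
from [474.8 188.2 359. ] -5.1 turn tot -0.001 | shift before turn [2.79 0.86 0.63] | shift after turn [2.79 0.87 0.63]
```

Request:
arm_command:
  deltas: [0.7,0.2,0,0,0.7,0.22,0,0,0.7,0.22,0,0,0.69,0.22,0,0,0,0,0.6,0,0,0,0.9,0,0,0,0.9,0,0,0,0.65,0,0,0,0,0,0,0,0,0]
  hand: -1

```text
t: 48.85
ee_pos: [0.556, 0.1558, 0.2684]
ee_rot: [-180.0, -0.0, -5.0]
ft_force: [-0.3, -0.1, 0.9]
opening: 0.003
```

Request:
arm_command:
  deltas: [0,0.3,0,0,0,0.3,0,0,0,0.2,0,0,0,0.2,0,0,0,0.2,0,0,0,0,0,0]

```text
t: 49.6
ee_pos: [0.554, 0.128, 0.2704]
ee_rot: [-179.2, -0.3, -4.6]
ft_force: [0.0, 26.8, 10.2]
opening: 0.002
```

Request:
arm_command:
  deltas: [0,0.1,0,0,0,0.1,0,0,0,0.1,0,0,0,0.1,0,0,0,0.1,0,0,0,0,0,0]

```text
t: 50.35
ee_pos: [0.5543, 0.1228, 0.2731]
ee_rot: [-178.4, -0.5, -4.1]
ft_force: [1.3, 55.2, 25.1]
opening: 0.006
```

Run:
```python
from h import *
a=eyes.get_image("top")["color"]; b=eyes.get_image("scene")["color"]
cv2.imwrite("pics/c10.png",cv2.resize(np.hstack([a[100:240,200:340],b[150:290,220:360]]),(800,400)))
```

```text
(no output)
```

View pics/c10.png

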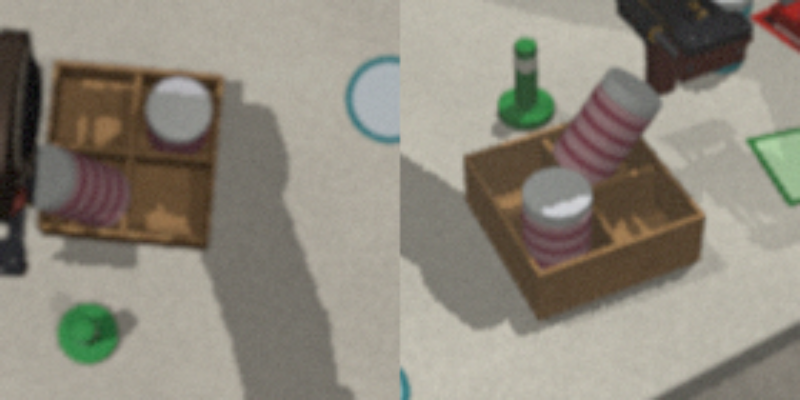

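The lid did not move at 55 N because the jar is wedged. I'll back off, then grip the jar by its upper part with the jaws along x and lift it out.

Request:
arm_command:
  deltas: [0,-0.6,0,0,0,-0.9,0,0,0,0,-0.8,0,0,0,-0.9,0,0,0,-0.9,0,0,0,-0.4,0,0,0,0,0,0,0,0,0]
  hand: 1

```text
t: 51.45
ee_pos: [0.5549, 0.1498, 0.3569]
ee_rot: [180.0, 0.1, -5.0]
ft_force: [-0.1, -0.3, -0.9]
opening: 0.879
```

Run:
```python
from h import *
i=eyes.get_image("top")
hsv=cv2.cvtColor(i["color"],cv2.COLOR_BGR2HSV)[100:240,195:340].astype(int)
p=to(556,83,360,-5)
to(556,83,260,-5,p)
```

```text
from [554.9 149.9 356.8] -5.0 turn tot -0.0 | shift before turn [ 0.23  2.22 -0.11] | shift after turn [ 0.23  2.22 -0.11]
from [556  83 360] -5.0 turn tot 0.0 | shift before turn [ 0.   -0.    3.33] | shift after turn [ 0.   -0.    3.33]
```

Request:
arm_command:
  deltas: [0.1,0.74,0,0,0.1,0.74,0,0,0.03,0.74,0,0,0,0,0,0,0,0,0.7,0,0,0,0.8,0,0,0,0.7,0,0,0,0.5,0,0,0,0.3,0,0,0,0.2,0,0,0,0,0]
  hand: 1

```text
t: 52.88
ee_pos: [0.5563, 0.0829, 0.2618]
ee_rot: [-180.0, 0.0, -5.0]
ft_force: [-0.1, -0.2, -0.7]
opening: 1.002
```

Request:
arm_command:
  deltas: [0,0,0,0,0,0,0,0,0,0,0,0,0,0,0,0,0,0,0,0,0,0,0,0]
  hand: -1

```text
t: 53.62
ee_pos: [0.5569, 0.0832, 0.2625]
ee_rot: [-180.0, -0.1, -5.0]
ft_force: [2.8, 1.4, 5.6]
opening: 0.676
```

Request:
arm_command:
  deltas: [0,0,-0.3,0,0,0,-0.5,0,0,0,-0.7,0,0,0,-0.8,0,0,0,-0.8,0,0,-0.8,0,0,0,-0.9,0,0,0,-0.9,0,0,0,-0.9,0,0,0,0,0,0,0,0,0,0]

```text
t: 55.0
ee_pos: [0.5651, 0.1865, 0.3551]
ee_rot: [179.9, 0.0, -5.1]
ft_force: [0.6, -0.1, -2.7]
opening: 0.677
```

Run:
```python
from h import *
print(manip.sense()["opening"],manip.sense()["ft_force"])
a=eyes.get_image("top")["color"]; b=eyes.get_image("scene")["color"]
cv2.imwrite("pics/c11.png",cv2.resize(np.hstack([a[100:240,150:290],b[130:270,260:400]]),(800,400)))
```

```text
0.6768009855008505 [ 0.58810145 -0.06197229 -2.67330258]
```

View pics/c11.png

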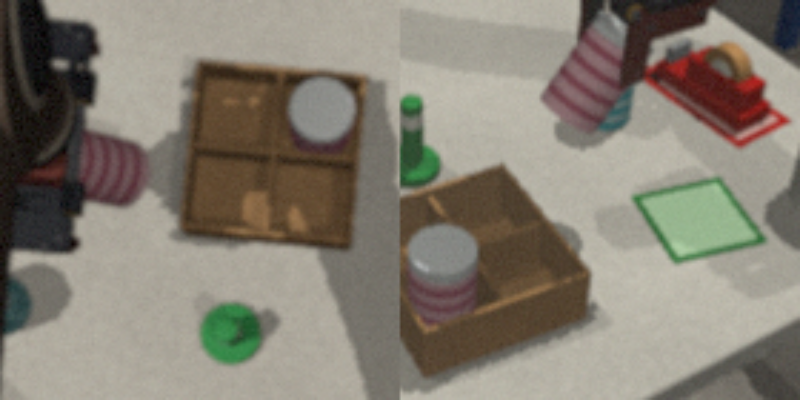

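The jar is held tilted about 38° (the bottom toward the tray). I'll lower it beside the tray's outer +y wall and push against the wall to set it upright in the grip.

Request:
arm_command:
  deltas: [0,0,0.6,0,0,0,0.8,0,0,0,0.8,0,0,0,0.6,0,0,0,0.4,0,0,0,0.2,0,0,0,0.1,0,0,0,0,0,0,0,0,0]

```text
t: 56.22
ee_pos: [0.5656, 0.1876, 0.2504]
ee_rot: [-180.0, -0.0, -5.0]
ft_force: [-0.5, 0.5, -2.0]
opening: 0.681
```

Request:
arm_command:
  deltas: [0,0.3,0,0,0,0.3,0,0,0,0.2,0,0,0,0.2,0,0,0,0,0,0]

```text
t: 56.85
ee_pos: [0.5636, 0.1616, 0.2515]
ee_rot: [-179.6, -0.2, -4.9]
ft_force: [1.6, 13.1, 4.3]
opening: 0.678
```

Request:
arm_command:
  deltas: [0,0.15,0,0,0,0.15,0,0,0,0.15,0,0,0,0,0,0]

```text
t: 57.35
ee_pos: [0.5635, 0.153, 0.2533]
ee_rot: [-179.1, -0.4, -4.6]
ft_force: [0.1, 26.7, 14.0]
opening: 0.678
```

Request:
arm_command:
  deltas: [0,0.15,0,0,0,0.15,0,0,0,0.15,0,0,0,0,0,0]

```text
t: 57.85
ee_pos: [0.5612, 0.1322, 0.2511]
ee_rot: [-179.8, -0.2, -4.9]
ft_force: [1.0, 5.9, 0.2]
opening: 0.666
```

Request:
arm_command:
  deltas: [0,0.1,0,0,0,0,0,0,0,-0.5,0,0,0,-0.5,0,0,0,0,0,0]

```text
t: 58.48
ee_pos: [0.5627, 0.1596, 0.2494]
ee_rot: [-180.0, 0.0, -4.9]
ft_force: [0.3, 0.2, -2.5]
opening: 0.661
```

Request:
arm_command:
  deltas: [0,0,0.1,0,0,0,0.1,0,0,0,0.1,0,0,0,0,0]

```text
t: 58.98
ee_pos: [0.563, 0.1562, 0.2421]
ee_rot: [180.0, 0.0, -5.1]
ft_force: [-4.9, -4.3, 14.2]
opening: 0.663
```

Run:
```python
from h import *
b=eyes.get_image("scene")["color"]
cv2.imwrite("pics/c12.png",cv2.resize(b[130:270,230:370],(560,560)))
```

```text
(no output)
```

View pics/c12.png

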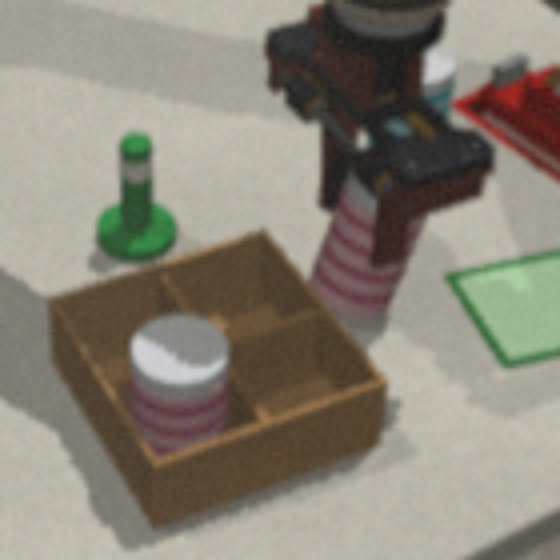

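The jar is now only tilted about 15°, with its bottom edge on the table. I'll press lightly and release so that it rocks upright.

Request:
arm_command:
  deltas: [0,0,0.1,0,0,0,0.1,0,0,0,0,0]

```text
t: 59.4
ee_pos: [0.5643, 0.1541, 0.2392]
ee_rot: [-180.0, -0.2, -5.2]
ft_force: [-9.6, -10.2, 39.7]
opening: 0.668
```

Request:
arm_command:
  deltas: [0,0,0,0,0,0,0,0,0,0,0,0,0,0,0,0,0,0,0,0,0,0,0,0,0,0,-0.5,0,0,0,-1,0,0,0,-1,0,0,0,-1,0,0,0,-0.5,0,0,0,0,0]
  hand: 1

```text
t: 60.9
ee_pos: [0.563, 0.1577, 0.3559]
ee_rot: [-179.9, -0.1, -5.0]
ft_force: [0.3, 0.6, -0.5]
opening: 1.003
```

Request:
arm_command:
  deltas: [0,-0.9,0,0,0,-0.9,0,0,0,-0.9,0,0,0,-0.9,0,0,0,-0.9,0,0,0,0,0,0]

```text
t: 61.65
ee_pos: [0.5742, 0.2953, 0.3541]
ee_rot: [-180.0, 0.0, -4.8]
ft_force: [0.2, -0.8, -0.4]
opening: 1.001
```

Run:
```python
from h import *
a=eyes.get_image("top")["color"]; b=eyes.get_image("scene")["color"]
cv2.imwrite("pics/c13.png",cv2.resize(np.hstack([a[100:240,170:310],b[130:270,230:370]]),(800,400)))
```

```text
(no output)
```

View pics/c13.png

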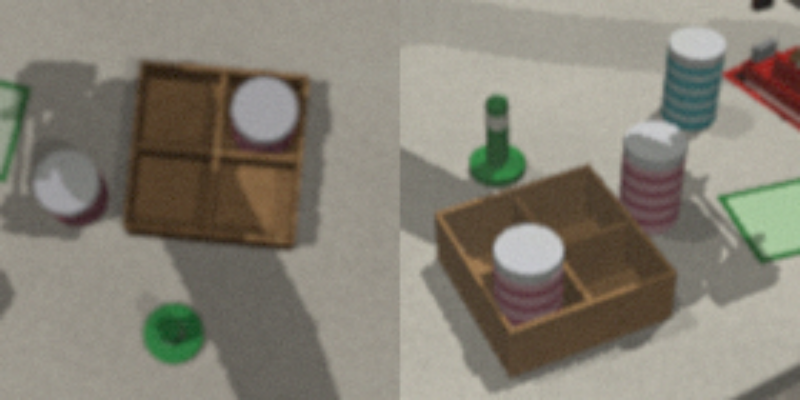

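The jar stands upright with its lid at top crop (69,186) and scene crop (655,145). I'll triangulate it, using jar A's lid (top (265,110), scene (530,252)) as a reference.

Run:
```python
from h import *
T=eyes.get_image("top");S=eyes.get_image("scene")
ct=lambda *p:np.array(p)/2.857+[170,100]
cs=lambda *p:(np.array(p)-[400,0])/2.857+[230,130]
print("B top",ray(T,ct((69,186)),.095),"scene",ray(S,cs((655,145)),.095))
print("A top",ray(T,ct((265,110)),.1),"scene",ray(S,cs((530,252)),.1))
W=ray(T,ct((141,64),(308,75),(294,245),(127,231)),.06); print("tray top",W,W.mean(0))
W=ray(S,cs((437,214),(590,167),(674,272),(512,331)),.06); print("tray scene",W,W.mean(0))
# dark-teal/white lid circle fit in top for B
g=cv2.GaussianBlur(cv2.resize(cv2.cvtColor(T["color"],cv2.COLOR_BGR2GRAY)[100:240,170:310],None,fx=4,fy=4),(5,5),0)
c=cv2.HoughCircles(g,cv2.HOUGH_GRADIENT,1.5,60,param1=80,param2=25,minRadius=40,maxRadius=58); 
for q in (c[0] if c is not None else []): print(q, ray(T,(q[:2]+.5)/4-.5+[170,100],.097))
```

```text
B top [[0.55553138 0.14728604]] scene [[0.56939962 0.14779395]]
A top [[ 0.62357373 -0.03155938]] scene [[ 0.63312869 -0.02999294]]
tray top [[ 0.67820196  0.08498488]
 [ 0.66629908 -0.07347131]
 [ 0.50417209 -0.05829296]
 [ 0.51833781  0.09749061]] [0.59175274 0.0126778 ]
tray scene [[ 0.51347699 -0.05557832]
 [ 0.53143358  0.10225424]
 [ 0.6851451   0.08621306]
 [ 0.67041554 -0.07023479]] [0.6001178  0.01566355]
[371.25 152.25  44.8 ] [[ 0.62643369 -0.03081407]]
[ 92.25 258.75  40.75] [[0.55730942 0.15083631]]
```

Run:
```python
from h import *
to(560,149,354,85)
```

```text
from [574.9 290.9 354.9] -5.1 turn tot -1.001 | shift before turn [-0.07  4.75  0.03] | shift after turn [-4.75 -0.08  0.03]
```

Request:
arm_command:
  deltas: [0,0.9,0,0,0,0.95,0,0,0,0.95,0,0,-0.07,0.95,0,0,0,1,0,0,0,0,0,-0.1,0,0,0,-0.1,0,0,0,-0.1,0,0,0,-0.1,0,0,0,-0.1,0,0,0,-0.1,0,0,0,-0.1,0,0,0,-0.1,0,0,0,-0.1,0,0,0,-0.1,0,0,0.5,0,0,0,0.7,0,0,0,0.8,0,0,0,0,0,0,0,0,0]
  hand: 1

```text
t: 64.35
ee_pos: [0.5602, 0.1497, 0.2951]
ee_rot: [180.0, 0.0, 84.9]
ft_force: [0.4, -0.1, 0.2]
opening: 1.001
```

Request:
arm_command:
  deltas: [0,0,0.6,0,0,0,0.5,0,0,0,0.32,0,0,0,0,0,0,0,0,0]

```text
t: 64.97
ee_pos: [0.5602, 0.1504, 0.2524]
ee_rot: [180.0, -0.0, 85.0]
ft_force: [-0.3, -0.3, 0.6]
opening: 1.003
```

Request:
arm_command:
  deltas: [0,0,0,0,0,0,0,0,0,0,0,0,0,0,0,0,0,0,0,0,0,0,0,0]
  hand: -1

```text
t: 65.72
ee_pos: [0.5602, 0.1506, 0.2525]
ee_rot: [180.0, -0.0, 85.0]
ft_force: [-0.5, 1.4, 2.0]
opening: 0.681
```

Request:
arm_command:
  deltas: [0,0,0,0,0,0,0,0,0,0,0,0,0,0,0,0,0,0,0,0.1,0,0,0,0.1,0,0,0,0.1,0,0,0,0.1,0,0,0,0.1,0,0,0,0.1,0,0,0,0.1,0,0,0,0.1,0,0,0,0.1,0,0,0,0.1,0,0,0.2,0,0,0,0,0,0,0,0,0]
  hand: 1

```text
t: 67.85
ee_pos: [0.5601, 0.1503, 0.2462]
ee_rot: [-180.0, 0.0, -4.9]
ft_force: [-0.1, 0.2, -0.2]
opening: 1.001
```

Request:
arm_command:
  deltas: [0,0,0,0,0,0,0,0,0,0,0,0,0,0,0,0,0,0,0,0,0,0,0,0]
  hand: -1

```text
t: 68.6
ee_pos: [0.5604, 0.1504, 0.2465]
ee_rot: [-180.0, -0.1, -5.0]
ft_force: [1.6, -0.0, 0.9]
opening: 0.683
```

Request:
arm_command:
  deltas: [0,0,-0.4,0,0,0,-0.7,0,0,0,-0.8,0,0,0,-0.8,0,0,0,-0.3,0,0,0,0,0,0,0,0,0]

```text
t: 69.47
ee_pos: [0.5596, 0.1505, 0.3354]
ee_rot: [180.0, 0.1, -5.0]
ft_force: [-0.9, 0.5, -2.5]
opening: 0.679
```

Run:
```python
from h import *
to(557.6,56.3,335,-5)
```

```text
from [559.6 150.5 335.4] -5.0 turn tot -0.0 | shift before turn [0.21 3.13 0.01] | shift after turn [0.21 3.13 0.01]
```

Request:
arm_command:
  deltas: [0.05,0.6,0,0,0.05,0.7,0,0,0.05,0.7,0,0,0.06,0.7,0,0,0,0.43,0,0,0,0,0,0,0,0,0,0,0,0,0.4,0,0,0,0.4,0,0,0,0.3,0,0,0,0.2,0,0,0,0.1,0,0,0,0,0,0,0,0,0]

```text
t: 71.22
ee_pos: [0.5583, 0.0562, 0.2945]
ee_rot: [-180.0, -0.0, -5.0]
ft_force: [0.5, -0.2, -1.9]
opening: 0.68
```

Request:
arm_command:
  deltas: [0,0,0.1,0,0,0,0.1,0,0,0,0.1,0,0,0,0,0]

```text
t: 71.72
ee_pos: [0.558, 0.0563, 0.2849]
ee_rot: [180.0, 0.0, -5.0]
ft_force: [0.4, 0.4, -2.4]
opening: 0.683
```

It's inside the cell with no contact force, so it goes on down.

Request:
arm_command:
  deltas: [0,0,0.3,0,0,0,0.3,0,0,0,0.2,0,0,0,0.15,0,0,0,0.1,0,0,0,0.06,0,0,0,0,0,0,0,0,0]

```text
t: 72.72
ee_pos: [0.5582, 0.0563, 0.2521]
ee_rot: [-180.0, -0.0, -5.0]
ft_force: [-0.6, 0.5, -1.9]
opening: 0.681
```

Request:
arm_command:
  deltas: [0,0,0,0,0,0,0,0,0,0,0,0,0,0,-0.3,0,0,0,-0.7,0,0,0,-1,0,0,0,-1,0,0,0,-0.6,0,0,0,0,0]
  hand: 0.65

```text
t: 73.85
ee_pos: [0.5584, 0.0563, 0.3611]
ee_rot: [-179.9, -0.1, -5.0]
ft_force: [0.7, -0.4, -0.3]
opening: 0.827
```

Run:
```python
from h import *
to(430,298,360,-5)
# blob-based checks without viewing: turquoise body & marker in scene
S=eyes.get_image("scene"); hsv=cv2.cvtColor(S["color"],cv2.COLOR_BGR2HSV)
def bb(lo,hi,box):
    x0,y0,x1,y1=box; m=cv2.inRange(hsv[y0:y1,x0:x1],lo,hi); m=cv2.morphologyEx(m,cv2.MORPH_CLOSE,np.ones((7,7)))
    n,l,st,c=cv2.connectedComponentsWithStats(m); k=1+np.argmax(st[1:,4]); s=st[k]; return s[0]+x0,s[1]+y0,s[0]+s[2]+x0,s[1]+s[3]+y0
print("teal",bb((80,60,30),(105,255,255),(290,110,390,190)))
def ex(x,y,r,z):
    a=np.linspace(0,6.28,40); q=proj(S,[[x+r*np.cos(t),y+r*np.sin(t),h] for t in a for h in (0,z)]); return q.min(0).round(1),q.max(0).round(1)
print(ex(.430,.298,.03,.075))
T=eyes.get_image("top")
def lid(box,z):
    x0,y0,x1,y1=[int(b/1.5625) for b in box]
    g=cv2.GaussianBlur(cv2.resize(cv2.cvtColor(T["color"],cv2.COLOR_BGR2GRAY)[y0:y1,x0:x1],None,fx=4,fy=4),(5,5),0)
    c=cv2.HoughCircles(g,cv2.HOUGH_GRADIENT,1.5,60,param1=80,param2=20,minRadius=38,maxRadius=58)
    return [] if c is None else [(q.round(),ray(T,(q[:2]+.5)/4-.5+[x0,y0],z)) for q in c[0]]
print(lid((180,300,260,370),.095))
```

```text
from [558.4  56.3 361.1] -5.0 turn tot 0.0 | shift before turn [-4.97 -7.65  0.04] | shift after turn [-4.97 -7.65  0.04]
teal (np.int32(322), np.int32(151), np.int32(342), np.int32(176))
(array([319.1, 139.1]), array([340.9, 169.9]))
[]
```

The turquoise jar seems to have shifted since the start (its scene outline is 6 px lower), so I'll re-measure it after moving the arm a bit.

Request:
arm_command:
  deltas: [0.6,0.9,0,0,0.6,0.9,0,0,0.6,0.9,0,0,0,0.9,0,0,0,0.9,0,0,0,0,0,0]

```text
t: 74.7
ee_pos: [0.5994, -0.0853, 0.3588]
ee_rot: [179.9, 0.1, -5.3]
ft_force: [0.6, 0.3, -0.1]
opening: 0.823
```

Run:
```python
from h import *
S=eyes.get_image("scene");T=eyes.get_image("top")
print("scene lid",ray(S,[[230+297/2.857,130+44/2.857]],.095))
a=T["color"][100:240,80:290]; b=S["color"][120:260,200:410]
cv2.imwrite("pics/c14.png",cv2.resize(np.vstack([a,b]),(450,600)))
cv2.imwrite("pics/c14.png",cv2.resize(np.hstack([a,b]),(800,267)))
```

```text
scene lid [[0.45964175 0.28336462]]
```

View pics/c14.png

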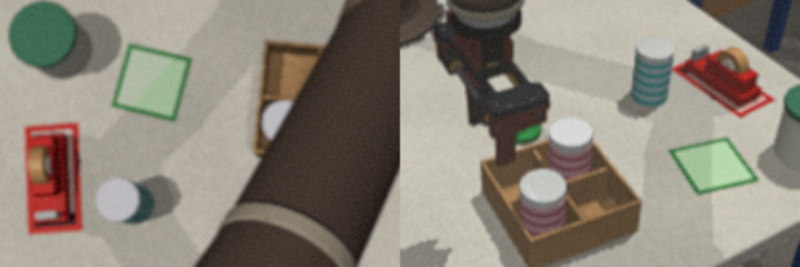

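Both pink jars are upright in their cells. The turquoise jar was knocked a little: its lid is now at crop (119,201).

Run:
```python
from h import *
T=eyes.get_image("top");S=eyes.get_image("scene")
p=np.array([[80+119/1.905,100+201/1.905]]); print("top",ray(T,p,.095))
print("scene",ray(S,[[200+(655-400)/1.905,120+48/1.905]],.095))
x,y=(ray(T,p,.095)[0]*1000+[2,1]); q=to(x,y,360,-5); to(x,y,241,-5,q)
```

```text
top [[0.45099384 0.28023408]]
scene [[0.4586578  0.28377347]]
from [600.3 -81.4 359.2] -4.9 turn tot 0.001 | shift before turn [ -5.93 -11.62  -0.03] | shift after turn [ -5.95 -11.61  -0.03]
from [453.  281.2 360. ] -5.0 turn tot 0.0 | shift before turn [ 0.   -0.    3.97] | shift after turn [ 0.   -0.    3.97]
```

Request:
arm_command:
  deltas: [-0.46,-0.89,0,0,-0.46,-0.89,0,0,-0.46,-0.89,0,0,-0.46,-0.89,0,0,-0.46,-0.89,0,0,-0.46,-0.89,0,0,-0.46,-0.89,0,0,-0.45,-0.9,0,0,-0.45,-0.9,0,0,-0.45,-0.9,0,0,-0.45,-0.9,0,0,-0.45,-0.9,0,0,-0.44,-0.9,0,0,0,0,0,0,0,0,0,0]
  hand: 1

```text
t: 76.78
ee_pos: [0.4538, 0.2801, 0.3599]
ee_rot: [180.0, -0.0, -5.0]
ft_force: [0.5, 0.5, -0.2]
opening: 1.0
```

Request:
arm_command:
  deltas: [0,0,0.6,0,0,0,0.8,0,0,0,0.8,0,0,0,0.8,0,0,0,0.6,0,0,0,0.33,0,0,0,0,0,0,0,0,0]

```text
t: 77.78
ee_pos: [0.4544, 0.2802, 0.2426]
ee_rot: [-180.0, -0.0, -5.0]
ft_force: [-0.1, -0.1, -0.4]
opening: 1.001
```

Request:
arm_command:
  deltas: [0,0,0,0,0,0,0,0,0,0,0,0,0,0,0,0,0,0,0,0,0,0,0,0]
  hand: -1

```text
t: 78.53
ee_pos: [0.4544, 0.2802, 0.2424]
ee_rot: [-180.0, -0.1, -5.0]
ft_force: [1.7, -0.0, 4.2]
opening: 0.678
```

Request:
arm_command:
  deltas: [0,0,-0.4,0,0,0,-0.7,0,0,0,-0.9,0,0,0,-0.9,0,0,0,-0.9,0,0,0,-0.9,0,0,0,-0.6,0,0,0,0,0,0,0,0,0]

```text
t: 79.65
ee_pos: [0.4535, 0.2801, 0.4001]
ee_rot: [179.9, 0.1, -5.0]
ft_force: [-0.5, -0.9, -3.7]
opening: 0.677
```

Run:
```python
from h import *
to(659,-242,360,-5)
```

```text
from [453.5 280.1 400.1] -5.0 turn tot 0.0 | shift before turn [ 8.34 16.74  1.34] | shift after turn [ 8.34 16.74  1.34]
```

Request:
arm_command:
  deltas: [0.46,0.93,0,0,0.46,0.93,0,0,0.46,0.93,0,0,0.46,0.93,0,0,0.46,0.93,0,0,0.46,0.93,0,0,0.46,0.93,0,0,0.46,0.93,0,0,0.46,0.93,0,0,0.46,0.93,0,0,0.46,0.93,0,0,0.46,0.93,0,0,0.47,0.93,0,0,0.47,0.93,0,0,0.47,0.93,0,0,0.47,0.93,0,0,0.47,0.93,0,0,0.47,0.93,0,0,0,0,0,0,0,0,0,0]

```text
t: 82.15
ee_pos: [0.6592, -0.2416, 0.3994]
ee_rot: [-179.9, 0.1, -5.0]
ft_force: [-0.6, -0.2, -4.3]
opening: 0.68
```

Request:
arm_command:
  deltas: [0,0,0.6,0,0,0,0.9,0,0,0,0.9,0,0,0,0.9,0,0,0,0.6,0,0,0,0.5,0,0,0,0.3,0,0,0,0.2,0,0,0,0.1,0,0,0,0.1,0,0,0,0,0,0,0,0,0]

```text
t: 83.65
ee_pos: [0.6595, -0.242, 0.2483]
ee_rot: [180.0, -0.0, -5.0]
ft_force: [-0.3, -0.1, -3.0]
opening: 0.681
```

Run:
```python
from h import *
to(659,-242,242.4,-5)
```

```text
from [ 659.5 -242.   248.3] -5.0 turn tot -0.0 | shift before turn [-0.02 -0.    0.2 ] | shift after turn [-0.02 -0.    0.2 ]
```

Request:
arm_command:
  deltas: [0,0,0.1,0,0,0,0.08,0,0,0,0,0]

```text
t: 84.02
ee_pos: [0.6593, -0.2421, 0.2425]
ee_rot: [180.0, 0.0, -5.0]
ft_force: [0.3, -0.5, -3.6]
opening: 0.683
```

Request:
arm_command:
  deltas: [0,0,0,0,0,0,0,0,0,0,0,0,0,0,-0.3,0,0,0,-0.7,0,0,0,-1,0,0,0,-1,0,0,0,-1,0,0,0,0,0]
  hand: 0.65

```text
t: 85.15
ee_pos: [0.6596, -0.2429, 0.3669]
ee_rot: [179.9, -0.3, -5.0]
ft_force: [0.3, 0.8, -0.5]
opening: 0.828
```

Run:
```python
from h import *
T=eyes.get_image("top");S=eyes.get_image("scene")
g=lambda h,s,v:(h>45)&(h<85)&(s>90)
P=blob(T,(310,280,420,390),g,.012); print("marker top",axis(P))
# scene: marker bbox
P=blob(S,(370,230,460,330),g,.012); q=proj(S,np.c_[P,np.full(len(P),.012)]); print("scene bbox",q.min(0),q.max(0))
a=np.linspace(0,6.28,60)
for x,y in((.425,.057),(.427,.058)):
    e=proj(S,[[x+.03*np.cos(t),y+.03*np.sin(t),0.006] for t in a]+[[x,y,.09]]); print(e.min(0),e.max(0))
to(427,57,360,-5)
```

```text
Traceback (most recent call last):
  File "h.py", line 15, in blob
    c=max(cv2.findContours(m,cv2.RETR_EXTERNAL,cv2.CHAIN_APPROX_NONE)[0],key=cv2.contourArea)
ValueError: max() iterable argument is empty
```

Run:
```python
from h import *
for n in("top","scene"):
    I=eyes.get_image(n); x=cv2.cvtColor(cv2.GaussianBlur(I["color"],(3,3),0),cv2.COLOR_BGR2HSV)
    m=cv2.inRange(x,(45,70,0),(85,255,255)); k,l,st,c=cv2.connectedComponentsWithStats(m)
    for j in range(1,k):
        if st[j,4]>40: print(n,st[j],c[j].round(1),ray(I,c[j],.012).round(4), x[l==j].mean(0).round())
to(427,57,360,-5)
```

```text
top [ 86 102  34  33 884] [102.1 117.8] [[0.7084 0.4251]] [ 74. 106. 114.]
top [140 130  40  33 131] [160.6 150.9] [[0.6104 0.2542]] [ 59.  76. 143.]
scene [403 164  35  23 626] [419.7 174.9] [[0.6281 0.4912]] [ 74. 108. 111.]
scene [255 176  19  19 245] [263.7 186.3] [[0.4286 0.0582]] [ 63. 114. 109.]
scene [342 193  45  29 153] [364.4 209.5] [[0.6571 0.2459]] [ 59.  79. 149.]
from [ 659.2 -241.7  361.8] -5.0 turn tot -0.0 | shift before turn [-8.58 -9.24  0.06] | shift after turn [-8.58 -9.24  0.06]
```

Request:
arm_command:
  deltas: [-0.86,-0.92,0,0,-0.86,-0.92,0,0,-0.86,-0.92,0,0,-0.86,-0.92,0,0,-0.86,-0.92,0,0,-0.86,-0.92,0,0,-0.86,-0.93,0,0,-0.86,-0.93,0,0,-0.85,-0.93,0,0,-0.85,-0.93,0,0,0,0,0,0,0,0,0,0]
  hand: 1

```text
t: 86.85
ee_pos: [0.4274, 0.0564, 0.3626]
ee_rot: [180.0, -0.0, -5.0]
ft_force: [0.7, -0.0, 0.3]
opening: 1.003
```

Run:
```python
from h import *
S=eyes.get_image("scene");T=eyes.get_image("top")
x=cv2.cvtColor(cv2.GaussianBlur(S["color"],(3,3),0),cv2.COLOR_BGR2HSV)
m=cv2.inRange(x,(45,70,0),(85,255,255)); k,l,st,c=cv2.connectedComponentsWithStats(m)
for j in range(1,k):
    if st[j,4]>20: print(st[j],c[j].round(1))
a=np.linspace(0,6.28,60)
e=proj(S,[[.426+.03*np.cos(t),.057+.03*np.sin(t),.006] for t in a]); print("disc exp",e.min(0),e.max(0)); print("post top exp",proj(S,[[.426,.057,.09]]))
# sample lid in top, scene
g=T["color"][115:155,310:365]; hs=cv2.cvtColor(g,cv2.COLOR_BGR2HSV)
gg=cv2.GaussianBlur(cv2.resize(cv2.cvtColor(T["color"],cv2.COLOR_BGR2GRAY)[105:165,300:375],None,fx=4,fy=4),(5,5),0)
C=cv2.HoughCircles(gg,cv2.HOUGH_GRADIENT,1.5,60,param1=60,param2=15,minRadius=38,maxRadius=56)
if C is not None:
    for q in C[0][:2]: print("sample lid",q,ray(T,(q[:2]+.5)/4-.5+[300,105],.095))
to(426,57,223,-5)
```

```text
[403 163  35  24 628] [419.7 174.9]
[261 164   6   6  34] [263.5 166.4]
[255 176  19  19 249] [263.7 186.2]
[342 193  45  29 161] [365.4 209.1]
disc exp [252.75566721 180.96648968] [273.00318907 194.19402802]
post top exp [[262.68965173 164.93451639]]
sample lid [146.25 116.25  55.1 ] [[ 0.63651819 -0.22437602]]
from [427.7  55.7 362.6] -5.1 turn tot -0.001 | shift before turn [-0.06 -0.04  4.65] | shift after turn [-0.06 -0.04  4.65]
```

Request:
arm_command:
  deltas: [0,-0.04,0.6,0,0,0,0.9,0,0,0,0.9,0,0,0,0.9,0,0,0,0.7,0,0,0,0.4,0,0,0,0.2,0,0,0,0,0,0,0,0,0]

```text
t: 88.08
ee_pos: [0.4275, 0.0578, 0.2252]
ee_rot: [-180.0, -0.0, -5.0]
ft_force: [-0.2, 0.1, -0.7]
opening: 0.997
```

Request:
arm_command:
  deltas: [0,0,0,0,0,0,0,0,0,0,0,0,0,0,0,0,0,0,0,0,0,0,0,0,0,0,0,0,0,0,0,0]
  hand: -1

```text
t: 89.08
ee_pos: [0.4272, 0.0578, 0.2246]
ee_rot: [180.0, 0.0, -5.0]
ft_force: [0.1, 0.1, -1.0]
opening: 0.267
```

Run:
```python
from h import *
T=eyes.get_image("top");S=eyes.get_image("scene")
# lid = bright low-sat blob inside mark region
for I,n,c in((T,"top",proj(T,[[.659,-.242,.095]])[0]),(S,"scene",proj(S,[[.659,-.242,.095]])[0])):
    x0,y0=(c-30).astype(int); hsv=cv2.cvtColor(I["color"],cv2.COLOR_BGR2HSV)[y0:y0+70,x0:x0+60]
    t=cv2.inRange(hsv,(80,60,0),(105,255,255)); k,l,st,ce=cv2.connectedComponentsWithStats(t)
    print(n,"expected lid",c.round(1)); print([ (s+[x0,y0,0,0,0]).tolist() for s in st[1:] if s[4]>25])
a=np.linspace(0,6.28,60)
for I in(T,S):
    e=proj(I,[[.659+.03*np.cos(t),-.242+.03*np.sin(t),z] for t in a for z in(0,.075)]); print("exp body",e.min(0).round(),e.max(0).round())
    e=proj(I,[[.657+.045*np.cos(t),-.2426+.045*np.sin(t),0] for t in a]); print("exp mark",e.min(0).round(),e.max(0).round())
```

```text
top expected lid [342.6 125.3]
[[321, 121, 31, 29, 134], [326, 127, 19, 16, 123]]
scene expected lid [199.4 262.4]
[[186, 269, 37, 33, 412], [194, 285, 24, 9, 59]]
exp body [325. 116.] [352. 144.]
exp mark [320. 119.] [352. 150.]
exp body [187. 258.] [217. 299.]
exp mark [184. 272.] [222. 304.]
```

Request:
arm_command:
  deltas: [0,0,-0.4,0,0,0,-0.7,0,0,0,-0.9,0,0,0,-0.9,0,0,0,-0.9,0,0,0,-0.7,0,0,0,0,0,0,0,0,0]

```text
t: 90.18
ee_pos: [0.4269, 0.0579, 0.3592]
ee_rot: [-180.0, 0.0, -5.0]
ft_force: [0.5, -0.9, -1.0]
opening: 0.271
```

Run:
```python
from h import *
print("ready",*axis(blob(eyes.get_image("top"),(205,180,295,265),green,0)))
to(638,262,360,-5)
```

```text
ready [636.7 261.4] [100.9 101.3] 75.5
from [426.8  57.8 359. ] -5.0 turn tot -0.0 | shift before turn [ 6.42 -7.39 -0.03] | shift after turn [ 6.42 -7.39 -0.03]
```

Request:
arm_command:
  deltas: [0.71,-0.82,0,0,0.71,-0.82,0,0,0.71,-0.82,0,0,0.71,-0.82,0,0,0.71,-0.82,0,0,0.71,-0.82,0,0,0.72,-0.82,0,0,0.72,-0.82,0,0,0.72,-0.82,0,0,0,0,0,0,0,0,0.6,0,0,0,0.8,0,0,0,0.8,0,0,0,0.8,0,0,0,0.5,0,0,0,0.4,0,0,0,0.3,0,0,0,0,0,0,0,0,0]

```text
t: 92.6
ee_pos: [0.6387, 0.2616, 0.2343]
ee_rot: [-180.0, -0.0, -5.0]
ft_force: [0.6, 0.2, -1.4]
opening: 0.272
```

Run:
```python
from h import *
to(638,262,224.6,-5)
```

```text
from [638.7 261.6 234.3] -5.0 turn tot -0.0 | shift before turn [-0.03 -0.01  0.32] | shift after turn [-0.03 -0.01  0.32]
```

Request:
arm_command:
  deltas: [0,0,0.15,0,0,0,0.1,0,0,0,0.06,0,0,0,0,0,0,0,0,0]

```text
t: 93.22
ee_pos: [0.6384, 0.2616, 0.2247]
ee_rot: [-180.0, 0.0, -5.0]
ft_force: [-3.0, -0.4, 4.5]
opening: 0.27
```

Request:
arm_command:
  deltas: [0,0,0,0,0,0,0,0,0,0,0,0,0,0,-0.3,0,0,0,-0.7,0,0,0,-1,0,0,0,-1,0,0,0,-1,0,0,0,-1,0,0,0,-0.5,0,0,0,0,0]
  hand: 0.6

```text
t: 94.6
ee_pos: [0.6387, 0.2614, 0.3909]
ee_rot: [-179.9, -0.1, -5.0]
ft_force: [-0.3, -0.1, -0.4]
opening: 0.804
```

Request:
arm_command:
  deltas: [-0.9,0,0,0,-0.9,0,0,0,-0.9,0,0,0,-0.9,0,0,0,-0.9,0,0,0,-0.9,0,0,0,-0.9,0,0,0,0,0,0,0,0,0,0,0]

```text
t: 95.72
ee_pos: [0.4506, 0.2782, 0.3891]
ee_rot: [180.0, -0.0, -5.0]
ft_force: [0.6, 0.5, -0.0]
opening: 0.799
```

Run:
```python
from h import *
T=eyes.get_image("top");S=eyes.get_image("scene")
cv2.imwrite("pics/final_top.png",T["color"])
g=lambda h,s,v:(h>45)&(h<85)&(s>100)
def tryb(*a):
    try: return axis(blob(*a))
    except ValueError: return "none"
print("marker top z12 (want 637,261)",tryb(T,(205,180,295,265),g,.012))
x=cv2.cvtColor(cv2.GaussianBlur(S["color"],(3,3),0),cv2.COLOR_BGR2HSV)
m=cv2.inRange(x,(45,95,0),(85,255,140)); k,l,st,c=cv2.connectedComponentsWithStats(m)
print("scene green",[s.tolist() for s in st[1:] if s[4]>15])
a=np.linspace(0,6.28,60); e=proj(S,[[.637+.03*np.cos(t),.2615+.03*np.sin(t),.006] for t in a]); print("disc exp",e.min(0).round(),e.max(0).round(),"post top",proj(S,[[.637,.2615,.09]]).round())
print("disp",tryb(T,(130,240,200,360),red,.02))
print("blue scoop/mark",tryb(T,(570,225,670,385),blue,0))
sat=lambda h,s,v:(h>100)&(h<130)&(s>170)
print("handle",tryb(T,(595,290,650,380),sat,.026))
# lids of jars/sample vs expected, mean brightness/saturation at predicted lid centre
for n,p in(("A",(.627,-.031,.1)),("B",(.558,.056,.1)),("sample",(.659,-.242,.095))):
    for I in(T,S):
        u,v=proj(I,[p])[0].round().astype(int); h=cv2.cvtColor(I["color"],cv2.COLOR_BGR2HSV)[v-3:v+4,u-3:u+4].reshape(-1,3).mean(0); print(n,u,v,h.round())
```

```text
marker top z12 (want 637,261) (array([637.7, 260.9]), array([54.1, 55.6], dtype=float32), 1.1)
scene green [[403, 164, 34, 22, 577], [366, 181, 7, 6, 37], [355, 193, 20, 20, 276]]
disc exp [353. 198.] [374. 212.] post top [[368. 182.]]
disp (array([430.7, 369.6]), array([25.2, 53.3], dtype=float32), 125.6)
blue scoop/mark (array([ 484. , -407.3]), array([ 81.4, 220. ], dtype=float32), 5.4)
handle (array([ 434.9, -406.9]), array([ 23.7, 106.7], dtype=float32), 3.8)
A 263 137 [126.   6. 161.]
A 274 217 [113.   5. 197.]
B 229 164 [ 34.   7. 126.]
B 288 189 [ 53.   6. 146.]
sample 343 125 [124.   6. 160.]
sample 199 262 [ 84.   3. 197.]
```

The marker is on the square and the jars' lids are where expected. The arm hides the dispenser from above, so I'll check it in the scene view against its pose just after placing.

Run:
```python
from h import *
S=eyes.get_image("scene")
f=cv2.cvtColor(S["color"],cv2.COLOR_BGR2HSV)
m=cv2.inRange(f,(0,150,0),(8,255,255))|cv2.inRange(f,(170,150,0),(180,255,255))
m[:, :340]=0; m[:130]=0
k,l,st,c=cv2.connectedComponentsWithStats(m); print([(s.tolist(),q.round(1).tolist()) for s,q in zip(st[1:],c[1:]) if s[4]>20])
ca,sa=np.cos(np.radians(3.9)),np.sin(np.radians(3.9))
W=lambda x,y,z:[.4934+x*ca-y*sa,.4057+x*sa+y*ca,z]
e=proj(S,[W(x,y,z) for x in(-.065,.065) for y in(-.025,.025) for z in(0,.022)]);print("base exp",e.min(0),e.max(0))
e=proj(S,[W(x,y,0) for x in(-.081,.081) for y in(-.041,.041)]);print("mark exp",e.min(0),e.max(0))
T=eyes.get_image("top")["color"];
```

```text
[([344, 148, 51, 33, 543], [371.0, 162.3])]
base exp [347.86279101 145.85672214] [390.02869309 177.23859447]
mark exp [340.85216402 147.43080603] [396.07430807 181.91576808]
```

Request:
arm_command:
  deltas: [-0.8,0.8,0,0,-0.8,0.8,0,0,0,0.9,0,0,0,0.9,0,0,0,0.9,0,0,0,0.9,0,0,0,0.9,0,0,0,0.9,0,0,0,0,0,0,0,0,0,0]

```text
t: 97.18
ee_pos: [0.3843, 0.0735, 0.3895]
ee_rot: [-180.0, -0.0, -5.0]
ft_force: [-0.0, 0.4, 0.3]
opening: 0.803
```

Run:
```python
from h import *
T=eyes.get_image("top"); r0=cv2.cvtColor(cv2.GaussianBlur(T["color"],(3,3),0),cv2.COLOR_BGR2HSV)
print("mark+disp",axis(blob(T,(120,230,210,370),red,0)))
# table-pale gap: darker saturated solid interior via erosion removes 10 mm border
x0,y0,x1,y1=[int(b/1.5625) for b in(130,240,205,360)]
m=(cv2.inRange(r0,(0,110,0),(8,255,255))|cv2.inRange(r0,(170,110,0),(180,255,255)))[y0:y1,x0:x1]
m=cv2.morphologyEx(m,cv2.MORPH_OPEN,np.ones((9,9))); ys,xs=np.nonzero(m)
print("disp body",axis(ray(T,np.c_[xs+x0,ys+y0],.03)) if len(xs) else None)
```

```text
mark+disp (array([493.6, 405.9]), array([ 80.4, 159.5], dtype=float32), 3.9)
disp body (array([479.5, 401.7]), array([ 72.2, 142.6], dtype=float32), 11.7)
```

```bash
python3 -c "
from cell import manip; print(manip.sense()['t']); print(manip.sign_off())"
```

```text
97.225
the job is handed in; nothing more can be done
None
```

I handed the job in at 97 s. The scoop and dispenser are on their marks and both pink jars are in diagonal tray cells. The turquoise jar is on the round mark and the green marker is on the square.

**Problems on the way:**
- **Second pink jar:** on the first try it caught on the tray and hung at about 40°, with 53 N at the wrist. Pushing its lid with closed fingers, up to 55 N, did not move it. I lifted it out, set it upright against the tray's outer wall, re-centred the grip and lowered it in with no contact force.
- **Turquoise jar:** it had been knocked about 3 cm aside, so I measured it again before gripping it.

**Last checks:**
- **Marker:** within about 1 mm of the square's centre.
- **Scoop:** handle about 4 mm off along its length.
- **Jar lids:** all three where expected in both views. That check sampled only the colour at the expected lid positions; it was not a fresh measurement of their positions.
- **Dispenser:** its red stays inside the mark's outline in both views. My separate fit of its body was inconclusive (482, 402 mm at 12° against the mark's 493, 406 mm at 4°) because body and border merged. I relied on the earlier pictures, which showed it square on the mark.
- **Tub, tape roll and bowl:** I did not measure them again at the end, but the arm was never brought down near them.

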